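# Take the kit stack apart on the welding table

### The job

Take the stack of frame parts apart from the top down: first stand the left-hand red bracket in the blue bin and the right-hand one in the orange bin (a bracket is left-hand if, seen from above with its toe at the far end of the web, the toe points left), then lay the copper-coloured flat strap in the green cradle, and last lay the bright rectangular tube in the yellow cradle. Brackets stand upright on their feet; strap and tube lie flat between the cheeks, centred along their cradles. Leave the spray can and the yellow angle gauge standing where they are, and let go of everything.

Things in the scene. Friction and masses are not known exactly. Their poses are not given: they have to be found in the camera images.
- bracket_left: Left-hand red bracket, 0.36 kg. Foot 64 (x) x 30 (y) x 8 mm; centred along it an upright web 64 (x) x 10 (y) mm, top at 58 mm. At the +x end a toe, 22 mm wide, 8 mm thick, sticks out to +y, its tip 42 mm from the web's mid-plane; 12 mm steel stud on it, top at 20 mm. Toe end away from you, toe points left. Origin: underside, below the web's middle; z up. Starts on the strap, in line with the other, in either order.
- bracket_right: Right-hand red bracket, 0.36 kg. Foot 64 (x) x 30 (y) x 8 mm; centred along it an upright web 64 (x) x 10 (y) mm, top at 58 mm. At the +x end a toe, 22 mm wide, 8 mm thick, sticks out to -y, its tip 42 mm from the web's mid-plane; 12 mm steel stud on it, top at 20 mm. Toe end away from you, toe points right. Origin: underside, below the web's middle; z up. Starts on the strap, in line with the other, in either order.
- strap: copper-coloured flat bar 190 (x) x 40 (y) x 10 mm, with a dark hole mark near each end, lying flat. Origin: centre of its underside; z up. About 0.55 kg. At the start it lies on the tube and carries both brackets; take it across its 40 mm width at the middle.
- tube: bright rectangular tube, open at the ends: 220 (x) x 60 (y) x 30 mm high, lying flat on the table under the strap. Origin: centre of its underside; z up. About 0.7 kg; take it across its 60 mm width at the middle.
- bin_left: blue low open plastic bin, fixed, for the left-hand bracket: outside 140 (x) x 130 (y) x 32 mm high, walls and floor 4 mm thick. Origin: centre of its underside; z up. It may be in any of four places round the stack.
- bin_right: orange low open plastic bin, fixed, for the right-hand bracket: outside 140 (x) x 130 (y) x 32 mm high, walls and floor 4 mm thick. Origin: centre of its underside; z up. It may be in any of four places round the stack.
- tube_cradle: Yellow cradle for the tube, fixed. Base plate 200 (x) x 100 (y) x 8 mm; two cross bars at x = +-72 mm, 20 mm wide, tops 20 mm above the underside, carry the tube, which lies along x. Cheeks (to 34 mm high) at the bars' ends, 78 mm apart inside, leave 9 mm each side. Free room for fingers between the bars. Origin: centre of underside; z up. In any of four places round the stack.
- strap_rest: Green cradle for the strap, fixed. Base plate 200 (x) x 100 (y) x 8 mm; two cross bars at x = +-60 mm, 20 mm wide, tops 20 mm above the underside, carry the strap, which lies along x. Cheeks (to 34 mm high) at the bars' ends, 58 mm apart inside, leave 9 mm each side. Free room for fingers between the bars. Origin: centre of underside; z up. In any of four places round the stack.
- spray_can: white upright spray can, 52 mm diameter, 130 mm high, beyond the stack as the robot sees it. Origin: centre of its underside. A bystander, loose, not to be disturbed.
- angle_gauge: yellow block with a round dial on its two large faces, 30 (x) x 80 (y) x 85 mm high, standing beyond the stack as the robot sees it. Origin: centre of its underside. A bystander, loose, not to be disturbed.
Mind the look-alikes: they are no part of the job. What is shaped like the bracket_right but black is not meant. What is shaped like the bracket_left but purple is not meant.

How it is judged:
On the way, in this order (a step that is already met when the one before it is completed fails the run):
1. the left-hand bracket stands in the blue bin and the right-hand bracket in the orange bin (x of bracket_left in the frame of bin_left between -0.058 and 0.058 m and y of bracket_left in the frame of bin_left between -0.053 and 0.053 m and z of bracket_left in the frame of bin_left between -0.001 and 0.011 m and angle between each of bracket_left, bracket_right's own z axis and vertical below 0.12 rad and x of bracket_right in the frame of bin_right between -0.058 and 0.058 m and y of bracket_right in the frame of bin_right between -0.053 and 0.053 m and z of bracket_right in the frame of bin_right between -0.001 and 0.011 m and linear speed of each of bracket_left, bracket_right below 0.02 m/s), for 0.2 s.
2. then the strap lies centred in the green cradle (x of strap in the frame of strap_rest between -0.015 and 0.015 m and y of strap in the frame of strap_rest between -0.012 and 0.012 m and z of strap in the frame of strap_rest between 0.016 and 0.024 m and angle between strap's own z axis and vertical below 0.06 rad and angle between the x axis of strap and the x axis of strap_rest, either way round below 0.15 rad and linear speed of strap below 0.02 m/s), for 0.2 s.
3. then the tube lies centred in the yellow cradle (x of tube in the frame of tube_cradle between -0.015 and 0.015 m and y of tube in the frame of tube_cradle between -0.012 and 0.012 m and z of tube in the frame of tube_cradle between 0.016 and 0.024 m and angle between tube's own z axis and vertical below 0.06 rad and angle between the x axis of tube and the x axis of tube_cradle, either way round below 0.15 rad and linear speed of tube below 0.02 m/s), for 0.2 s.
At the end, for the whole second after the job is handed in: each bracket stands (within 7 deg) in its own bin; strap and tube lie flat on the bars of their cradles, within 15 mm of centre lengthwise, 12 mm across and 8.5 deg; all released and at rest; can and gauge never moved 25 mm or tipped (all of step 1 and all of step 2 and all of step 3 and contact force between the fingers and bracket_left below 0.1 N and contact force between the fingers and bracket_right below 0.1 N and contact force between the fingers and strap below 0.1 N and contact force between the fingers and tube below 0.1 N); the robot touches nothing.
It fails at once if the spray can is pushed more than 25 mm or tipped (distance of spray_can from where it was at the start of the episode above 0.025 m or angle between spray_can's own z axis and vertical above 0.3 rad).
It fails at once if the angle gauge is pushed more than 25 mm or tipped (distance of angle_gauge from where it was at the start of the episode above 0.025 m or angle between angle_gauge's own z axis and vertical above 0.3 rad).
It also fails if it takes over 109 s, if anything falls off the work surface, if the arm or the gripper's body presses on something with over 40 N, if the wrist force passes 120 N, or if a joint passes its speed limit or range.

### The arm

A 6-joint arm with a two-finger parallel gripper is mounted at the origin on the work surface. World frame = base frame: x ahead of the robot, y to its left, z up, the work surface at z = 0. Lengths are in m, angles in rad, forces in N, time in s.
With the tool pointing down it reaches from about 0.375 to 0.9 m from the base axis. Payload 3.1 kg.
Tool frame: the origin (TCP) lies midway between the tips of the shut fingers; the grasp point (between the pads) lies pinch_z behind it (pinch_z is the distance from the TCP to the grasp point, in m); y points along the fingers, z is the direction in which the jaws open and shut, and the axes are right-handed (so a half turn about y gives the same grasp; the last joint's range is limited). The gripper opens to 87 mm and grips with 3 to 60 N. Pads are 19 mm wide; open, the fingers measure 117 mm over their backs; the gripper's body (75 mm by 190 mm) begins 51 mm behind the grasp point.
Start: joints at [0.986, 0.527, 1.433, -0, 1.181, -0.178], TCP at [0.247, 0.574, 0.223] pointing down, gripper open.
Joint ranges: [-3.08, 3.08], [-0.75, 2.2], [0.22, 2.44], [-1.43, 4.57], [0, 2.65], [-2.85, 2.85]. Speed limits (rad/s): [2.79, 2.79, 3.14, 3.14, 3.14, 3.14].

### API

Orientations are given as a unit quaternion [x, y, z, w].
In Python, from rig import get_obs, camera, hand_in, pinch_z gives the robot as it stands. The module is installed in compiled form; this text tells all that it offers.
- The arm moves only by the tool arm_command, never from a script. Its argument "plan" is a list of rows, each a list of 2 entries, a list of its own where there are three numbers: the shift along the world's x, y, z in units of 25 mm (1.0 is 25 mm), then the turn about the world's z in units of 5 degrees (1.0 is 5 degrees). A call has 1 to 5 rows; each row is the pose to reach, as a shift and turn from the pose commanded when the call began; what a row does not reach only later rows make up. A row lasts 1/10 s, in which the tool goes at most 50 mm and 8.59 degrees, less where a joint would pass 70% of its speed; a pose out of reach is approached as far as the arm can. A call with a gripper value outside its range is refused whole. "fingers" is the opening, from -1 (shut) to 1 (fully open), set as the call begins (left out, the last holds). The fingers move at their own pace and stop on an object; "force" is the grip in N (left out, the last holds). Time passes only in rows, so rows that repeat a pose let the fingers close. It gives the time, the measured TCP pose, the force and the opening at its end, in the units of the state.
- get_obs(): the state, without advancing time (a new reading comes with each control period).
- camera(name): name is "scene" or "top" or "wrist"; returns a dict with "pixels" (420x560x3 uint8, red, green, blue), "camera_matrix" (3x3 intrinsics, pixels), "R" (3x3) and "t" (3): a world point X has camera coordinates R X + t. Camera axes: x right, y down, z forward; pixel columns grow to the right and rows downward; lengths in m; the calibration is good to about 2 mm. A picture is of the moment at which its call begins. There is no depth.
- hand_in(): hands the job in, once; it reports no verdict.
The state is a dict: "time": time; "q": joint angles; "joint_velocities": joint speeds; "joint_torque": joint torques, N m; "position": TCP position; "tool_rot": TCP orientation; "ft_force": force on the tool from outside, world axes, zero at the start; "moment": the same for the moment, N m; "grip_width": finger opening in m.
Only numpy, scipy, OpenCV 4.12 (cv2) and the standard library are available. Lean on these libraries where they do the work, as an engineer would, in place of code of your own. Each camera call takes 0.05 s, during which the arm holds its last target.

## Working session

There is one attempt and no reset: what is moved stays moved. The work goes in short steps, Python scripts to look and compute and a tool call to move; the robot and the scene stay as the last step left them, time stands still between calls to the robot, and variables do not carry over. Pictures are saved under pics/ and viewed, and the job is handed in when it is done.

Besides the shell and the picture viewer there is one more tool, called after "Call:" as name(argument=value, ...), one argument or row to a line, values as JSON. arm_command: Moves the arm, as the interface text tells. Its arguments: {"type":"object","properties":{"plan":{"type":"array"},"fingers":{"type":"number"},"force":{"type":"number"}},"required":["plan"]}

```bash
mkdir -p pics; cat > h.py <<'E'
import numpy as np, cv2
from rig import get_obs, camera, hand_in, pinch_z
def snap(name,fn,crop=None,scale=1):
    c=camera(name); im=c['pixels'][:,:,::-1].copy()
    np.savez(f'pics/{fn}.npz',K=c['camera_matrix'],R=c['R'],t=c['t'],im=im)
    if crop: im=im[crop[1]:crop[3],crop[0]:crop[2]]
    im=cv2.resize(im,None,fx=scale,fy=scale,interpolation=cv2.INTER_CUBIC); cv2.imwrite(f'pics/{fn}.png',im); return c
def crop(src,fn,x0,y0,x1,y1,s):
    im=np.load(f'pics/{src}.npz')['im'][y0:y1,x0:x1]; cv2.imwrite(f'pics/{fn}.png',cv2.resize(im,None,fx=s,fy=s,interpolation=cv2.INTER_CUBIC))
def w(src,u,v,z):
    d=np.load(f'pics/{src}.npz'); R,t=d['R'],d['t']
    r=R.T@np.linalg.solve(d['K'],[u,v,1.]); c=-R.T@t
    return c+r*(z-c[2])/r[2]
def pr(src,X):
    d=np.load(f'pics/{src}.npz'); p=d['K']@(d['R']@np.array(X)+d['t']); return p[:2]/p[2]
E
python3 - <<'E'
from h import *
print(pinch_z, get_obs())
for n in('scene','top','wrist'):
    c=snap(n,n+'0',scale=1.4); print(n,-c['R'].T@c['t'],c['R'][2])
E
```

```text
0.0187 {'time': 0.0, 'q': array([ 9.85499008e-01,  5.28478372e-01,  1.43389893e+00, -1.65743770e-05,
        1.18139037e+00, -1.78461018e-01]), 'joint_velocities': array([-0.00133234, -0.00090987,  0.00061386, -0.00063929, -0.0011226 ,
       -0.0004001 ]), 'joint_torque': array([ 1.32471909e-03, -4.40040922e+01, -1.76596105e+01,  6.35424117e-02,
        5.80999686e-02, -1.62768565e-04]), 'position': array([0.24686036, 0.57338552, 0.22156521]), 'tool_rot': array([ 0.69324314, -0.1431277 ,  0.14256461, -0.69181192]), 'ft_force': array([ 0.19539361,  1.03437048, -0.44395459]), 'moment': array([ 0.01858903, -0.04980582,  0.02862613]), 'grip_width': 0.08695497942724373}
scene [ 0.90782334 -0.48479781  0.92917395] [-0.28776955  0.47066291 -0.83406541]
top [0.42496586 0.00775799 1.0621328 ] [ 0.16059916  0.01321577 -0.98693123]
wrist [0.17206668 0.60604588 0.38413399] [ 0.27050137 -0.11819981 -0.95543593]
```

View pics/top0.png

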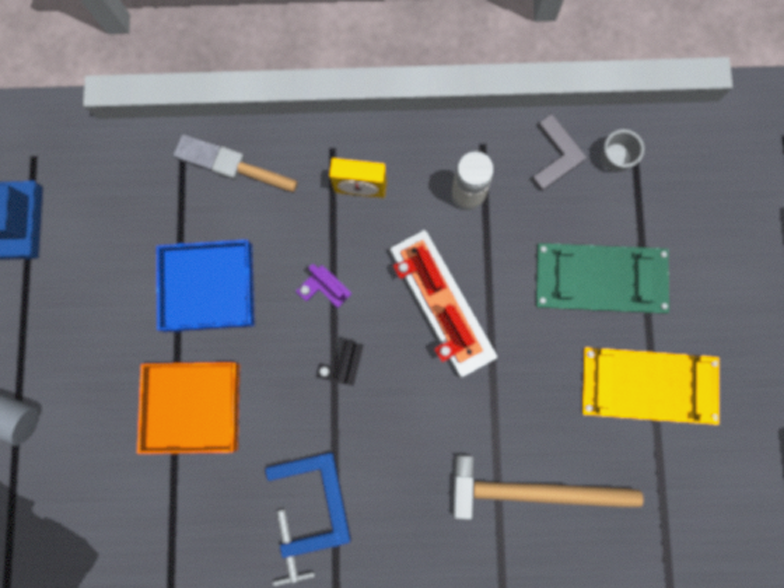

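View pics/scene0.png

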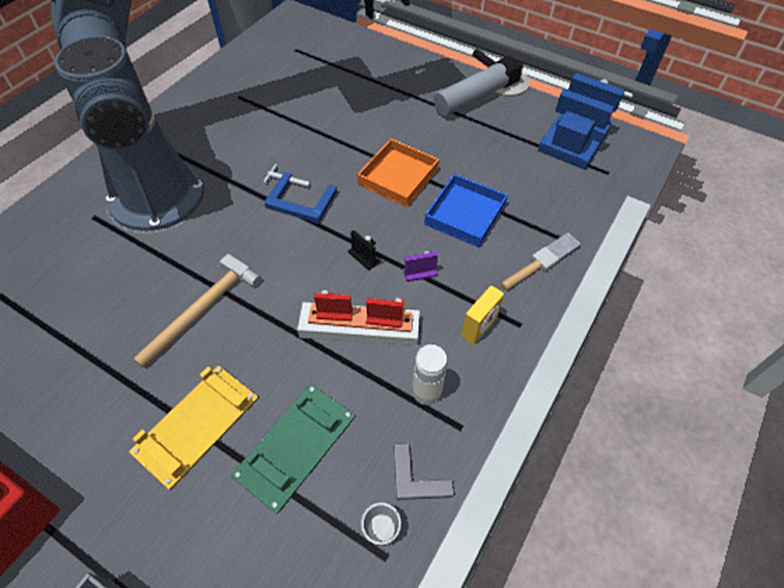

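View pics/wrist0.png

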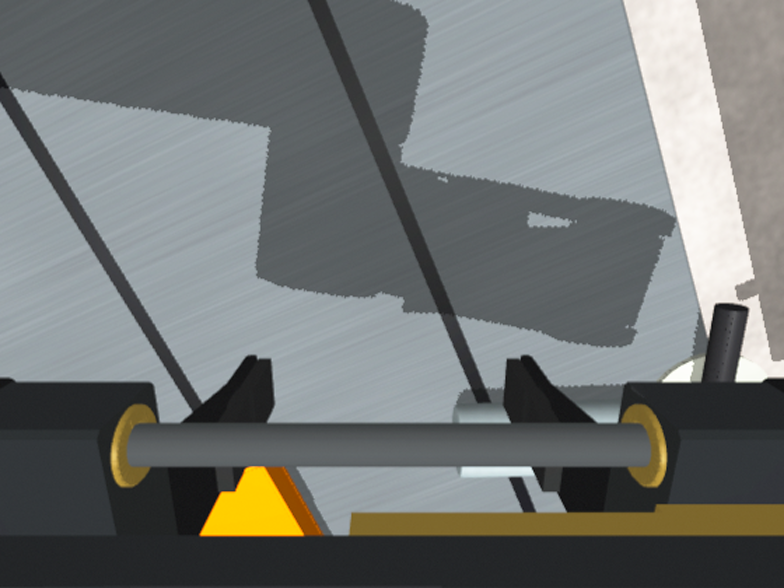

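The top view (1.4x) shows two red brackets on the stack at about (425,268) and (455,332), with their studs at (403,268) and (446,350). The purple look-alike is at (322,287) and the black one at (345,362). Neither is meant, because the brackets are red and on the strap. Next I'll enlarge the stack to tell the two hands apart.

```bash
python3 - <<'E'
from h import *
crop('top0','c1',265,155,365,280,6)
crop('top0','c2',90,160,190,335,4)
crop('top0','c3',375,165,525,310,5)
E
```

```text
(no output)
```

View pics/c1.png

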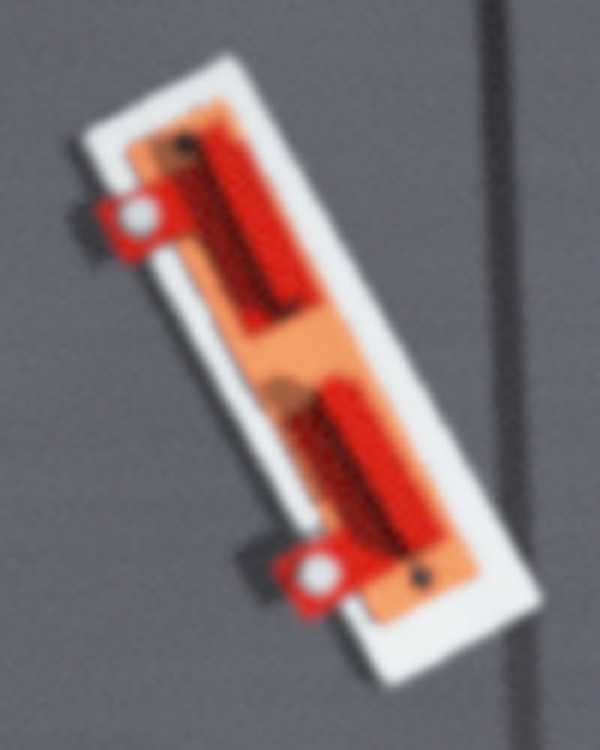

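View pics/c2.png

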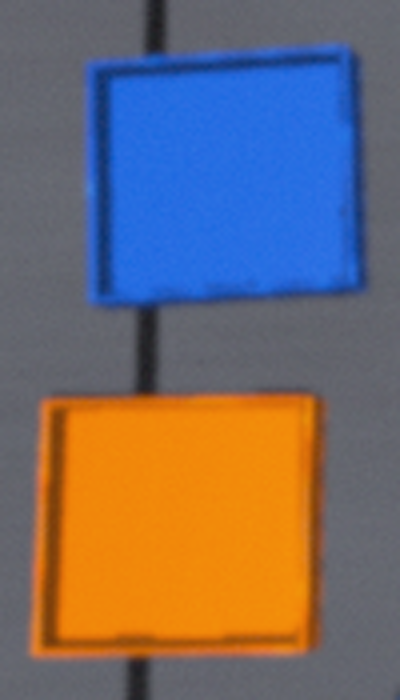

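View pics/c3.png

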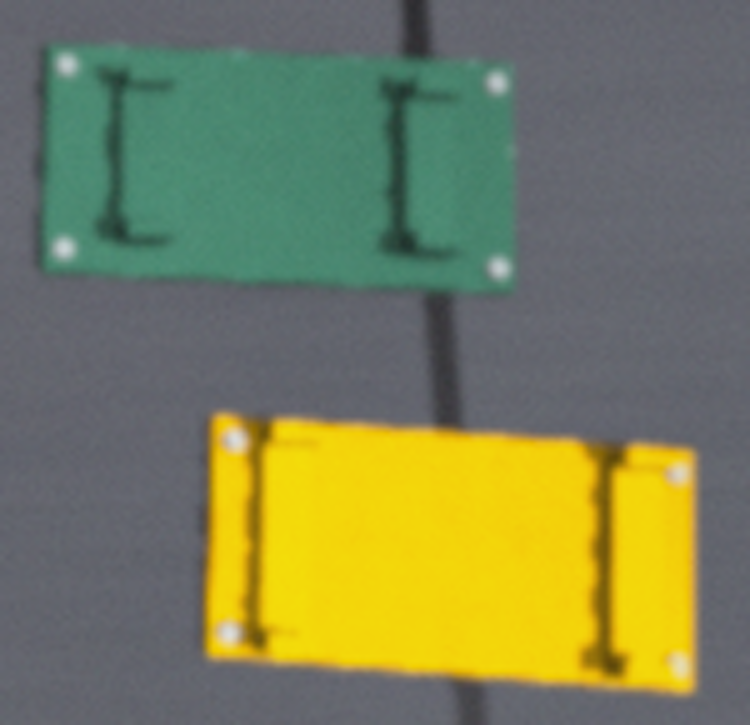

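```bash
cat >> h.py <<'E'
def fitrect(src,px,z,L,W,crop=(0,0,1)):
    P=np.array([w(src,crop[0]+u/crop[2],crop[1]+v/crop[2],z)[:2] for u,v in px])
    c=P.mean(0); (_,(a,b),_)=cv2.minAreaRect((P*1000).astype(np.float32))
    i=np.argmax([np.linalg.norm(P[k]-P[(k+1)%4]) for k in range(4)])
    d=(P[(i+1)%4]-P[i])+(P[(i+2)%4]-P[(i+3)%4]); ang=np.degrees(np.arctan2(d[1],d[0]))%180
    return c.round(4),round(ang,2),(round(a,1),round(b,1))
def wire(im,src,boxes,pose,s,off,col):
    x,y,z,th=pose; c,sn=np.cos(th),np.sin(th)
    for (x0,x1,y0,y1,z0,z1) in boxes:
        q=lambda a,b,h:tuple(int(k) for k in ((pr(src,[x+c*a-sn*b,y+sn*a+c*b,z+h])-off)*s))
        for h in (z0,z1):
            p=[q(x0,y0,h),q(x1,y0,h),q(x1,y1,h),q(x0,y1,h)]
            cv2.polylines(im,[np.array(p)],True,col,1)
def bracket(sg):
    return [(-.032,.032,-.015,.015,0,.008),(-.032,.032,-.005,.005,.008,.058),(.010,.032,min(0,sg*.042),max(0,sg*.042),0,.008)]
def overlay(src,fn,items,x0,y0,x1,y1,s):
    im=cv2.resize(np.load(f'pics/{src}.npz')['im'][y0:y1,x0:x1],None,fx=s,fy=s,interpolation=cv2.INTER_CUBIC)
    for b,p,col in items: wire(im,src,b,p,s,np.array([x0,y0]),col)
    cv2.imwrite(f'pics/{fn}.png',im)
E
python3 - <<'E'
from h import *
C=(265-.5*0,155,6)
print('tube',fitrect('top0',[(85,135),(230,55),(540,600),(388,688)],.03,220,60,C))
print('strap',fitrect('top0',[(130,148),(225,100),(480,575),(375,625)],.04,190,40,C))
C=(90,160,4)
print('blue',fitrect('top0',[(88,62),(352,46),(366,290),(92,305)],.032,0,0,C))
print('orange',fitrect('top0',[(42,400),(325,396),(318,654),(32,656)],.032,0,0,C))
C=(375,165,5)
print('green',fitrect('top0',[(45,45),(515,62),(514,290),(42,272)],.008,0,0,C))
print('yellow',fitrect('top0',[(212,415),(695,450),(693,692),(207,658)],.008,0,0,C))
C=(265,155,6)
for s in ((138,215),(320,573)): print('stud',w('top0',265+s[0]/6,155+s[1]/6,.06))
print('can top',w('top0',475/1.4,165/1.4,.13),'gauge',w('top0',358/1.4,170/1.4,.085))
E
```

```text
tube (array([ 0.5719, -0.0452]), np.float64(27.12), (221.1, 60.6))
strap (array([ 0.5728, -0.0421]), np.float64(25.66), (187.4, 39.8))
blue (array([0.6067, 0.313 ]), np.float64(91.88), (131.0, 145.5))
orange (array([0.4247, 0.3323]), np.float64(89.3), (147.4, 130.4))
green (array([ 0.6069, -0.292 ]), np.float64(86.35), (202.0, 99.1))
yellow (array([ 0.4415, -0.3523]), np.float64(84.6), (201.6, 101.1))
stud [0.62092771 0.01288187 0.06      ]
stud [ 0.49724652 -0.04515082  0.06      ]
can top [ 0.74961002 -0.09098005  0.13      ] gauge [0.7625559  0.07543448 0.085     ]
```

```bash
cat > ov.py <<'E'
from h import *
a=np.radians(26.3)
bl=(.6156,-.0242,.04,a); brr=(.5297,-.0639,.04,a+np.pi)
it=[(bracket(1),bl,(0,255,255)),(bracket(-1),brr,(0,255,0)),([(-.11,.11,-.03,.03,0,.03)],(.5725,-.0445,0,np.radians(27)),(255,0,0)),([(-.095,.095,-.02,.02,0,.01)],(.5728,-.043,.03,np.radians(26)),(0,0,0))]
overlay('top0','o1',it,265,155,365,280,6)
overlay('scene0','o2',it,205,200,310,250,7)
E
python3 ov.py
```

```text
(no output)
```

View pics/o1.png

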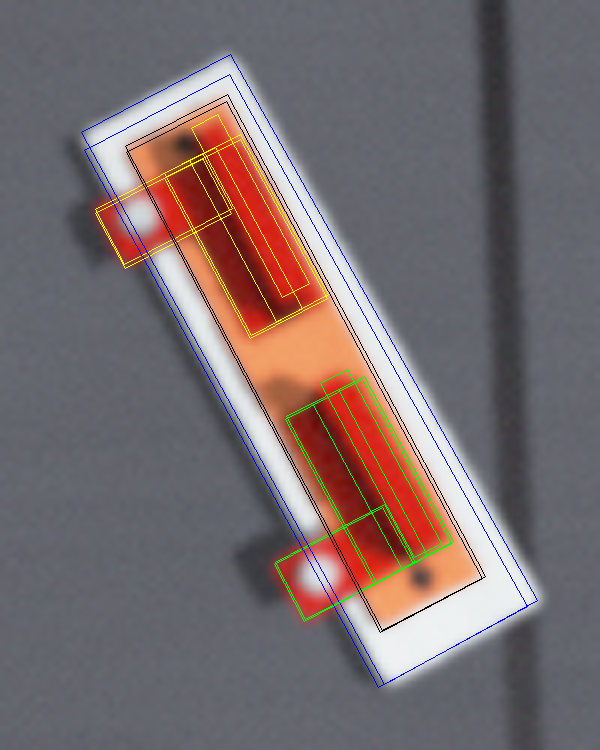

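View pics/o2.png

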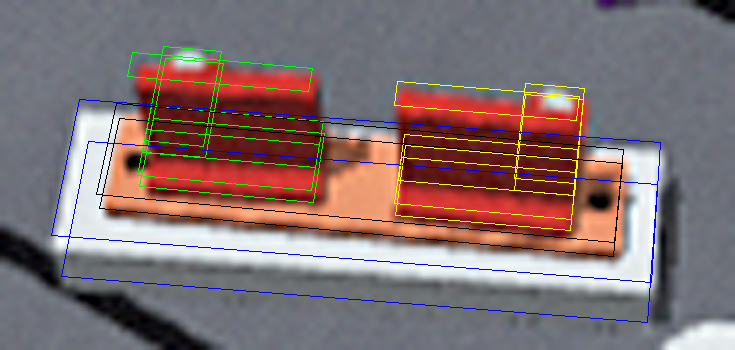

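The enlarged top view settles the hands. The upper bracket, with its stud at crop (138,215), has its toe at the far end pointing left, so it is the left-hand one. The lower one, with its stud at (320,573), has its toe at the near end pointing image-left. Turned round, that points right, so it is the right-hand one. The wireframes fit the top view. The scene camera disagrees by about 2 px.

```bash
cat >> h.py <<'E'
from scipy.spatial.transform import Rotation as Ro
def st():
    o=get_obs(); R=Ro.from_quat(o['tool_rot']).as_matrix()
    return o,R,np.degrees(np.arctan2(R[1,2],R[0,2]))
def go(x,y,z,jaw=None):
    """target TCP and jaw angle deg (mod 180) -> remaining units"""
    o,R,a=st(); d=(np.array([x,y,z])-o['position'])/.025
    t=0 if jaw is None else ((jaw-a+90)%180-90)/5
    print('t',round(o['time'],2),'pos',o['position'].round(4),'jaw',round(a,2),'go',d.round(2),'turn',round(t,2),'grip',round(o['grip_width'],4),'F',o['ft_force'].round(1),'q6',round(o['q'][5],2))
E
python3 - <<'E'
from h import *
o,R,a=st(); print(R.round(3),a)
go(.6156,-.0242,.25,26.3+90)
E
```

```text
[[ 0.918 -0.001  0.396]
 [-0.396 -0.001  0.918]
 [-0.    -1.    -0.002]] 66.69281486104586
t 0.15 pos [0.247  0.5735 0.2218] jaw 66.69 go [ 14.75 -23.91   1.13] turn 9.92 grip 0.0868 F [-0.8 -0.4  0.6] q6 -0.18
```

Call:
arm_command(
  plan=[
    [[14.75, -23.9, 1.0], -26.0],
    [[14.75, -23.9, 1.0], -26.0],
    [[14.75, -23.9, 1.0], -26.0],
    [[14.75, -23.9, 1.0], -26.0],
    [[14.75, -23.9, 1.0], -26.0],
  ],
  fingers=0.0,
  force=30,
)

```text
time: 0.65
position: [0.379, 0.3597, 0.2314]
tool_rot: [0.591, -0.388, 0.388, -0.591]
ft_force: [1.1, 0.1, -0.2]
grip_width: 0.0551
```

```bash
python3 -c "
from h import *
go(.6156,-.0242,.25,-63.7)"
```

```text
t 0.65 pos [0.379  0.3597 0.2314] jaw 23.4 go [  9.46 -15.35   0.75] turn -17.42 grip 0.0551 F [ 1.1  0.1 -0.2] q6 0.14
```

Call:
arm_command(
  plan=[
    [[9.5, -15.4, 0.8], -17.4],
    [[9.5, -15.4, 0.8], -17.4],
    [[9.5, -15.4, 0.8], -17.4],
    [[9.5, -15.4, 0.8], -17.4],
    [[9.5, -15.4, 0.8], -17.4],
  ],
)

```text
time: 1.15
position: [0.5102, 0.1469, 0.2425]
tool_rot: [-0.408, 0.578, -0.578, 0.407]
ft_force: [0.4, 0.1, -0.7]
grip_width: 0.0434
```

```bash
python3 -c "
from h import *
go(.6156,-.0242,.25,-63.7)"
```

```text
t 1.15 pos [0.5102 0.1469 0.2425] jaw -19.62 go [ 4.22 -6.84  0.3 ] turn -8.82 grip 0.0434 F [ 0.4  0.1 -0.7] q6 0.41
```

Call:
arm_command(
  plan=[
    [[4.2, -6.85, 0.0], -8.8],
    [[4.2, -6.85, 0.0], -8.8],
    [[4.2, -6.85, 0.0], -8.8],
    [[4.2, -6.85, 0.0], -8.8],
    [[4.2, -6.85, 0.0], -8.8],
  ],
)

```text
time: 1.65
position: [0.6183, -0.0288, 0.2421]
tool_rot: [0.164, -0.686, 0.689, -0.167]
ft_force: [0.3, 0.2, 0.5]
grip_width: 0.0435
```

Call:
arm_command(
  plan=[
    [[0, 0, -1.0], -0.3],
    [[0, 0, -2.0], -0.3],
    [[0, 0, -2.0], -0.3],
  ],
)

```text
time: 1.95
position: [0.6116, -0.0221, 0.1886]
tool_rot: [-0.163, 0.69, -0.687, 0.158]
ft_force: [-1.6, 0.2, -0.5]
grip_width: 0.0438
```

```bash
python3 -c "
from h import *
go(.6156,-.0242,.057,-63.7)
snap('wrist','w1',scale=1.4)
snap('top','t1',scale=1.4)"
```

```text
t 1.95 pos [ 0.6116 -0.0221  0.1886] jaw -63.75 go [ 0.16 -0.08 -5.27] turn 0.01 grip 0.0438 F [-1.6  0.2 -0.5] q6 0.89
```

View pics/w1.png

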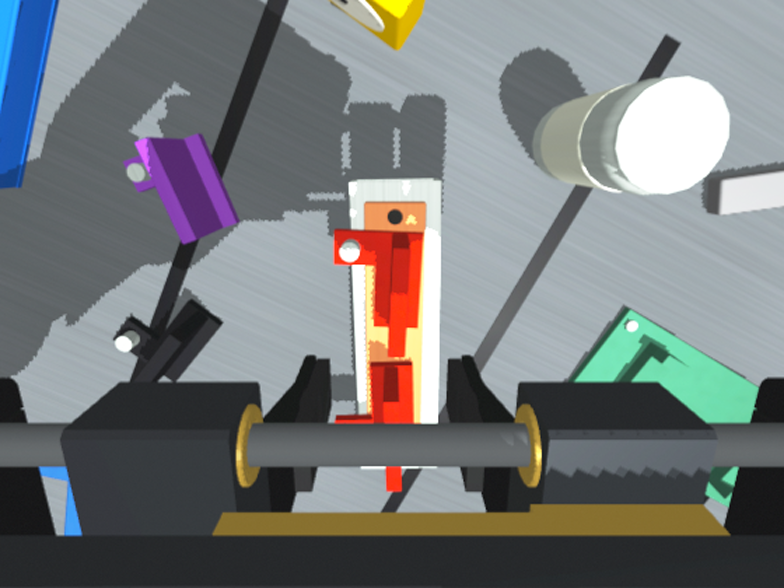

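The wrist view shows the strap lined up with the jaws. The left bracket's web is near column 398, with the jaw middle at about 391. The can and gauge are clear of the descent.

Call:
arm_command(
  plan=[
    [[0, -0.1, -1.5], 0],
    [[0, -0.1, -3.0], 0],
    [[0, -0.1, -4.2], 0],
    [[0, -0.1, -4.2], 0],
    [[0, -0.1, -4.2], 0],
  ],
)

```text
time: 2.55
position: [0.6157, -0.025, 0.0888]
tool_rot: [0.16, -0.688, 0.689, -0.161]
ft_force: [1.0, 0.9, 0.7]
grip_width: 0.0434
```

```bash
python3 -c "
from h import *
go(.612,-.026,.058,-63.7)
snap('top','t2',(240,120,400,280),5)
snap('wrist','w2',scale=1.4)"
```

```text
t 2.55 pos [ 0.6157 -0.025   0.0888] jaw -63.71 go [-0.15 -0.04 -1.23] turn 0.0 grip 0.0434 F [1.  0.9 0.7] q6 0.89
```

View pics/w2.png

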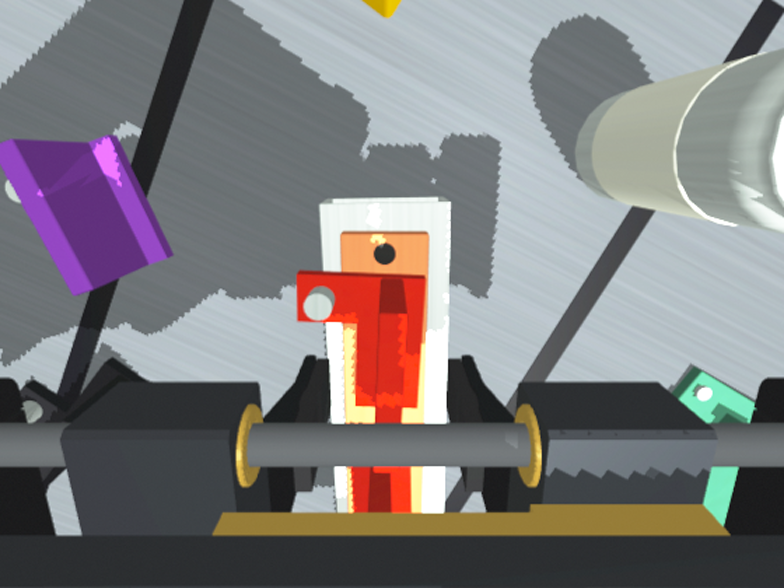

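```bash
python3 -c "
from h import *
print(w('w2',318/1.4,300/1.4,.06), w('w2',384/1.4,254/1.4,.04))
a=np.radians(26.3)
it=[(bracket(1),(.6156,-.0242,.04,a),(0,255,255)),([(-.095,.095,-.02,.02,0,.01)],(.5728,-.043,.03,np.radians(26)),(0,0,0))]
overlay('w2','o3',it,160,100,380,350,3)"
```

```text
[0.62396453 0.01147259 0.06      ] [ 0.65033694 -0.00641332  0.04      ]
```

View pics/o3.png

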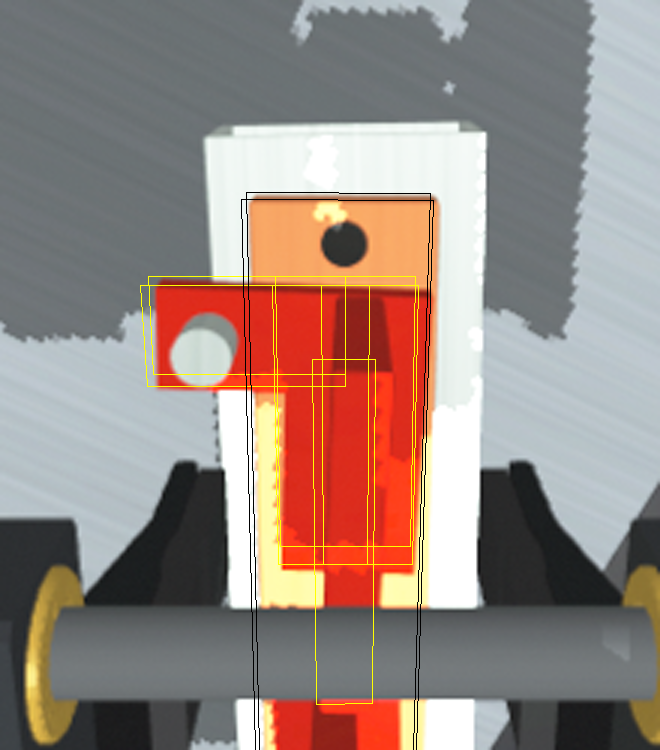

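The wrist overlay puts the bracket about 3 mm to the image right of my model and less than 2 mm off lengthwise. I'll shift and descend.

Call:
arm_command(
  plan=[
    [[-0.1, -0.14, -0.6], 0],
    [[-0.1, -0.14, -1.2], 0],
    [[-0.1, -0.14, -1.2], 0],
  ],
)

```text
time: 2.95
position: [0.6114, -0.0283, 0.0569]
tool_rot: [-0.161, 0.689, -0.688, 0.16]
ft_force: [-0.9, 0.6, 0.4]
grip_width: 0.0433
```

Call:
arm_command(
  plan=[
    [[0, 0, 0], 0],
    [[0, 0, 0], 0],
    [[0, 0, 0], 0],
    [[0, 0, 0], 0],
  ],
  fingers=-1,
  force=30,
)

```text
time: 3.35
position: [0.6125, -0.0284, 0.058]
tool_rot: [0.16, -0.688, 0.689, -0.161]
ft_force: [-0.1, 0.1, -0.2]
grip_width: 0.0192
```

Call:
arm_command(
  plan=[
    [[0, 0, 1], 0],
    [[0, 0, 2], 0],
    [[0, 0, 4], 0],
    [[0, 0, 5], 0],
  ],
)

```text
time: 3.75
position: [0.6133, -0.0286, 0.1855]
tool_rot: [0.159, -0.688, 0.689, -0.162]
ft_force: [1.0, -0.0, -3.1]
grip_width: 0.0098
```

```bash
python3 -c "
from h import *
go(.6067,.301,.21,-63.7)
snap('wrist','w3',scale=1.4)"
```

```text
t 3.75 pos [ 0.6133 -0.0286  0.1855] jaw -63.72 go [-0.26 13.18  0.98] turn 0.0 grip 0.0098 F [ 1.  -0.  -3.1] q6 0.88
```

View pics/w3.png

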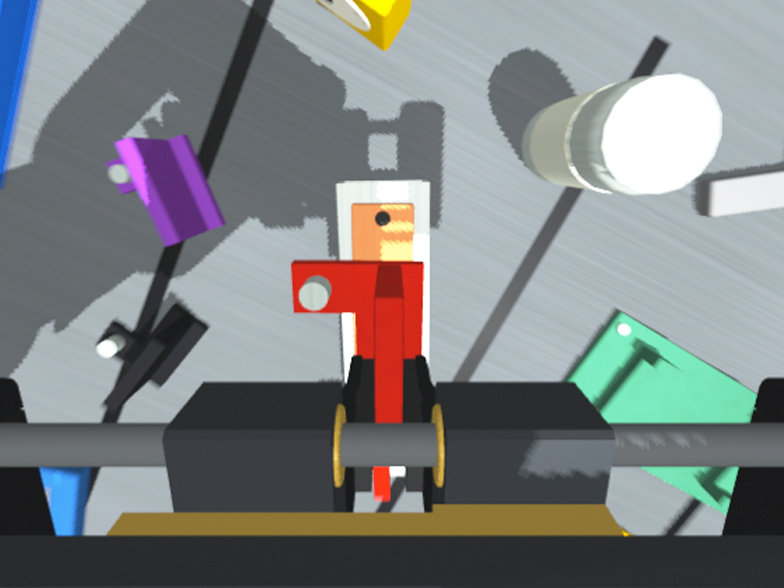

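The grip holds at 9.8 mm, but the fingers were still closing when the lift began. I'll check how the bracket sits in the grip.

```bash
python3 -c "
from h import *
snap('scene','s3',(190,140,330,260),5)
p=st()[0]['position']
b=bracket(1)
it=[(b,(p[0]+.0035,p[1]+.0017,p[2]-.017,np.radians(26.3)),(0,255,255))]
overlay('s3','o4',it,190,140,330,260,5)
overlay('w3','o5',it,160,100,380,380,3)"
```

```text
(no output)
```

View pics/o4.png

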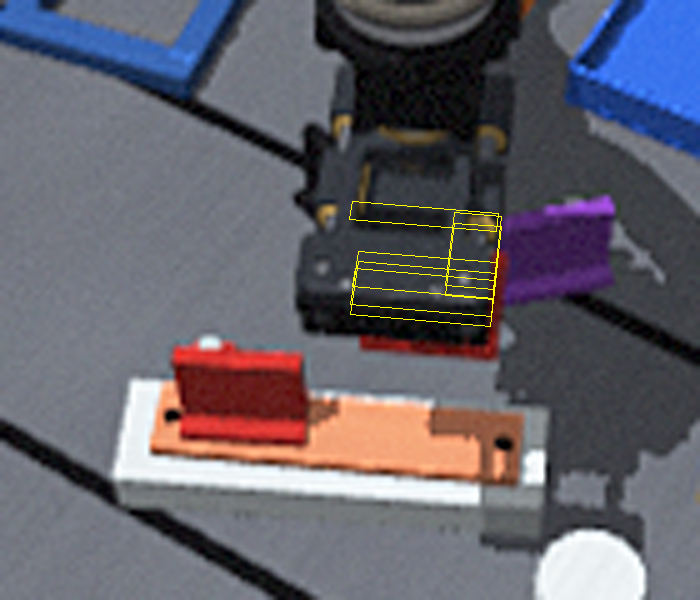

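View pics/o5.png

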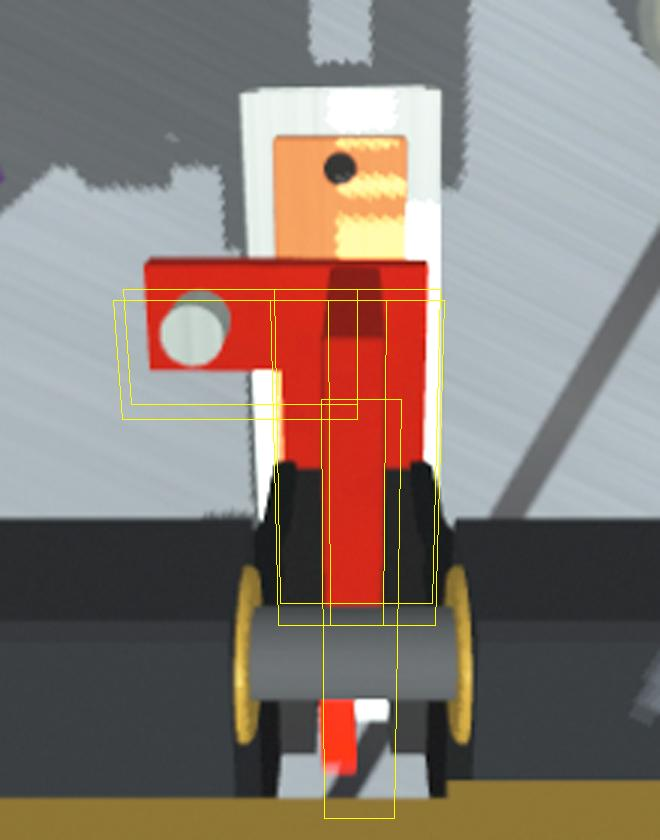

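The bracket hangs lower in the grip than I planned. I'll fit by how much.

```bash
python3 -c "
from h import *
p=np.array([.6133,-.0286,.1855]);b=bracket(1)
im=[]
for dz in (.036,.042):
    it=[(b,(p[0]+.0035,p[1]+.0017,p[2]-dz,np.radians(26.3)),(0,255,255))]
    overlay('w3','o5',it,180,120,360,380,2.2); im.append(cv2.imread('pics/o5.png'))
cv2.imwrite('pics/o6.png',np.hstack(im))"
```

```text
(no output)
```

View pics/o6.png

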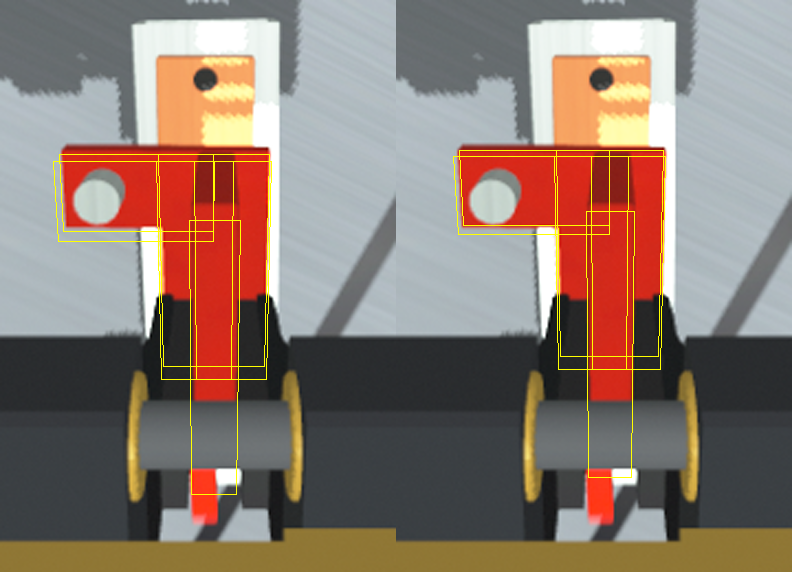

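```bash
python3 - <<'E'
from h import *
from scipy.optimize import least_squares
p=np.array([.6133,-.0286,.1855])
# observed crop px (right panel): foot/toe corners, web top corners
obs=[((.032,.042,.008),(458,149)),((.010,.042,.008),(463,228)),((.032,-.015,.008),(666,147)),
     ((.032,.005,.058),(592,204)),((.032,-.005,.058),(632,204)),((-.032,.005,.058),(587,522)),((-.032,-.005,.058),(612,522))]
X=np.array([o[0] for o in obs]); U=np.array([((u-396)/2.2+180,v/2.2+120) for _,(u,v) in obs])
def f(q,full=False):
    R=Ro.from_euler('ZYX',[q[3],q[4],q[5]]).as_matrix(); t=p+q[:3]
    e=np.array([pr('w3',R@x+t) for x in X])-U
    e[6]*=.0; return e.ravel()
r=least_squares(f,[.0035,.0017,-.042,np.radians(26.3),0,0],loss='soft_l1')
print(r.x[:3].round(4),np.degrees(r.x[3:]).round(1),f(r.x).round(1).reshape(-1,2).tolist())
E
```

```text
[ 0.0128 -0.0004 -0.0176] [27.5  1.2 -6.2] [[-0.9, -0.6], [-0.1, 3.0], [12.4, 0.4], [-6.9, -0.1], [1.2, 0.2], [0.1, -1.3], [0.0, -0.0]]
```

```bash
python3 - <<'E'
from h import *
from scipy.optimize import least_squares
p=np.array([.6133,-.0286,.1855])
obs=[((.032,.042,.008),(458,149)),((.010,.042,.008),(463,228)),((.032,-.015,.008),(666,147)),
     ((.032,.005,.058),(592,204)),((.032,-.005,.058),(632,204)),((.010,.015,.008),(558,228))]
X=np.array([o[0] for o in obs]); U=np.array([((u-396)/2.2+180,v/2.2+120) for _,(u,v) in obs])
for fr in (0,1):
  def f(q):
    R=Ro.from_euler('ZYX',[q[3],q[4]*fr,q[5]*fr]).as_matrix(); t=p+q[:3]
    return (np.array([pr('w3',R@x+t) for x in X])-U).ravel()
  r=least_squares(f,[.0035,.0017,-.042,np.radians(26.3),0,0],loss='soft_l1')
  print(r.x[:3].round(4),np.degrees(r.x[3:]).round(1),f(r.x).round(1).tolist())
E
```

```text
[ 0.0042  0.0016 -0.0461] [26.3  0.   0. ] [-0.0, 1.0, -0.2, -0.2, 0.1, 2.0, -1.5, -0.5, 2.0, -0.5, 0.1, -0.2]
[ 0.005   0.0017 -0.0462] [27.  -0.9  0. ] [-0.3, 0.9, -0.0, -0.5, 0.0, 0.7, -1.7, 0.1, 1.9, -0.2, 0.3, -0.9]
```

The bracket is level. Its underside is about 45 mm below the TCP, so only the top 13 mm or so of the web is held. I'll carry it gently to the blue bin.

Call:
arm_command(
  plan=[
    [[-0.1, 1.3, 0], 0],
    [[-0.2, 2.9, 0], 0],
    [[-0.2, 4.7, 0], 0],
    [[-0.3, 6.6, 0], 0],
    [[-0.3, 8.5, 0], 0],
  ],
  force=45,
)

```text
time: 4.35
position: [0.6023, 0.1853, 0.1796]
tool_rot: [-0.162, 0.689, -0.688, 0.158]
ft_force: [1.3, -0.2, -3.9]
grip_width: 0.0093
```

Call:
arm_command(
  plan=[
    [[-0.1, 1.8, 0], 0],
    [[-0.1, 3.4, 0], 0],
    [[-0.1, 4.4, 0], 0],
    [[-0.1, 4.65, -0.5], 0],
    [[-0.1, 4.65, -1.5], 0],
  ],
)

```text
time: 4.85
position: [0.6021, 0.3015, 0.1439]
tool_rot: [0.161, -0.688, 0.689, -0.162]
ft_force: [0.8, 0.1, -3.0]
grip_width: 0.0094
```

Call:
arm_command(
  plan=[
    [[0, 0, -1.0], 0],
    [[0, 0, -1.8], 0],
    [[0, 0, -2.4], 0],
    [[0, 0, -2.4], 0],
  ],
)

```text
time: 5.25
position: [0.5992, 0.2983, 0.0805]
tool_rot: [0.164, -0.688, 0.689, -0.157]
ft_force: [-0.3, -0.3, -3.0]
grip_width: 0.0096
```

```bash
python3 -c "
from h import *
go(.603,.300,.050,-63.7)
snap('wrist','w4',scale=1.4);snap('top','t4',(80,140,280,290),4)"
```

```text
t 5.25 pos [0.5992 0.2983 0.0805] jaw -63.78 go [ 0.15  0.07 -1.22] turn 0.02 grip 0.0096 F [-0.3 -0.3 -3. ] q6 1.41
```

View pics/w4.png

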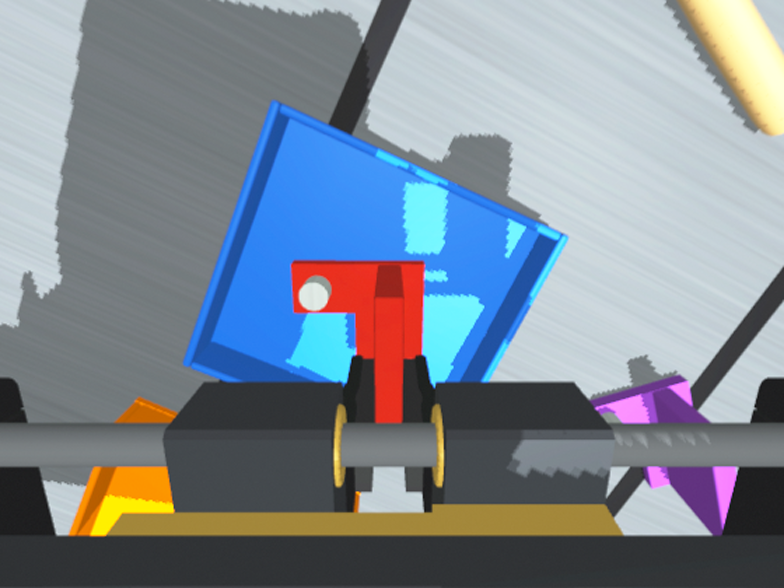

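The bracket is upright over the blue bin, well inside the walls. I'll lower it to contact.

Call:
arm_command(
  plan=[
    [[0.2, 0.1, -0.6], 0],
    [[0.2, 0.1, -1.0], 0],
    [[0.2, 0.1, -1.15], 0],
    [[0.2, 0.1, -1.15], 0],
  ],
)

```text
time: 5.75
position: [0.6062, 0.3026, 0.0551]
tool_rot: [0.162, -0.689, 0.689, -0.16]
ft_force: [0.1, 0.1, -2.9]
grip_width: 0.0093
```

Call:
arm_command(
  plan=[
    [[0, 0, -0.06], 0],
    [[0, 0, -0.12], 0],
    [[0, 0, -0.12], 0],
  ],
)

```text
time: 6.05
position: [0.6071, 0.3029, 0.0534]
tool_rot: [-0.161, 0.689, -0.689, 0.161]
ft_force: [-0.6, 0.3, -2.9]
grip_width: 0.0101
```

Call:
arm_command(
  plan=[
    [[0, 0, -0.08], 0],
    [[0, 0, -0.16], 0],
    [[0, 0, -0.16], 0],
  ],
)

```text
time: 6.35
position: [0.6068, 0.3027, 0.0489]
tool_rot: [0.161, -0.689, 0.689, -0.16]
ft_force: [-0.1, -0.6, -3.2]
grip_width: 0.0095
```

Call:
arm_command(
  plan=[
    [[0, 0, -0.05], 0],
    [[0, 0, -0.1], 0],
    [[0, 0, -0.1], 0],
  ],
)

```text
time: 6.65
position: [0.6072, 0.3027, 0.0482]
tool_rot: [0.161, -0.689, 0.689, -0.161]
ft_force: [-1.4, -1.5, 3.7]
grip_width: 0.0096
```

Contact. I'll release, open a little, wait, then rise.

Call:
arm_command(
  plan=[
    [[0, 0, 0], 0],
    [[0, 0, 0], 0],
    [[0, 0, 0], 0],
    [[0, 0, 0], 0],
  ],
  fingers=-0.1,
)

```text
time: 7.05
position: [0.6073, 0.3029, 0.0466]
tool_rot: [-0.161, 0.689, -0.689, 0.161]
ft_force: [-0.3, 1.0, -0.5]
grip_width: 0.0334
```

Call:
arm_command(
  plan=[
    [[0, 0, 1], 0],
    [[0, 0, 2.5], 0],
    [[0, 0, 4], 0],
    [[0, 0, 5.5], 0],
    [[0, 0, 5.5], 0],
  ],
)

```text
time: 7.55
position: [0.6112, 0.3043, 0.191]
tool_rot: [-0.156, 0.689, -0.688, 0.166]
ft_force: [0.5, 0.3, -0.1]
grip_width: 0.0393
```

```bash
python3 -c "
from h import *
go(.5297,-.0639,.19,-63.7)
snap('wrist','w5',scale=1.4);snap('scene','s5',(220,90,420,240),4)"
```

```text
t 7.55 pos [0.6112 0.3043 0.191 ] jaw -63.72 go [ -3.26 -14.73  -0.04] turn 0.0 grip 0.0393 F [ 0.5  0.3 -0.1] q6 1.41
```

View pics/s5.png

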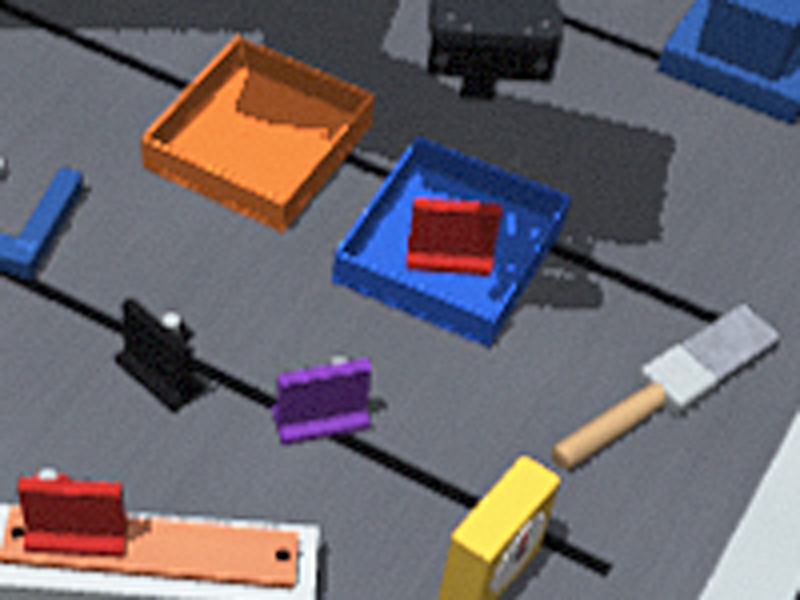

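View pics/w5.png

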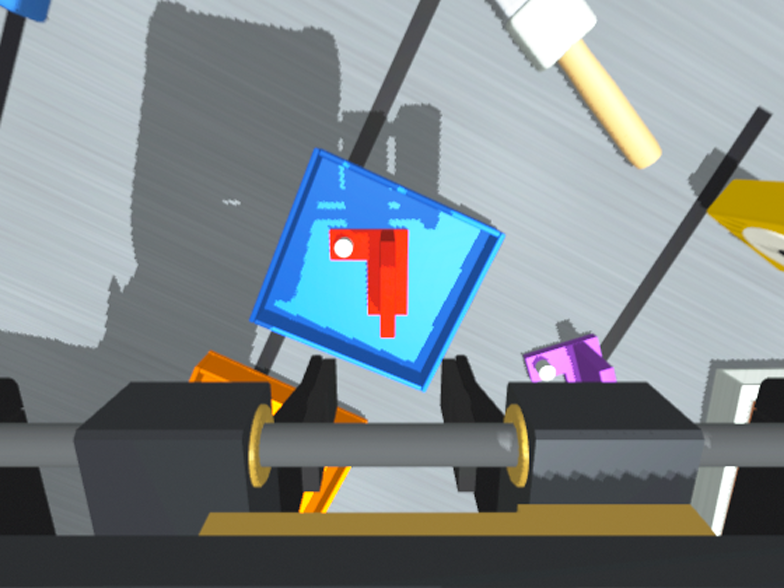

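The left bracket stands upright in the blue bin. Now for the right-hand bracket.

Call:
arm_command(
  plan=[
    [[-2.9, -14.7, 0], 0],
    [[-2.9, -14.7, 0], 0],
    [[-2.9, -14.7, 0], 0],
    [[-2.9, -14.7, 0], 0],
    [[-2.9, -14.7, 0], 0],
  ],
)

```text
time: 8.15
position: [0.5567, 0.056, 0.1822]
tool_rot: [-0.162, 0.689, -0.688, 0.16]
ft_force: [0.8, 0.2, -0.0]
grip_width: 0.0391
```

Call:
arm_command(
  plan=[
    [[-0.95, -4.8, -0.5], 0],
    [[-0.95, -4.8, -1.5], 0],
    [[-0.95, -4.8, -3.0], 0],
    [[-0.95, -4.8, -4.0], 0],
    [[-0.95, -4.8, -4.0], 0],
  ],
)

```text
time: 8.65
position: [0.53, -0.0623, 0.0791]
tool_rot: [-0.164, 0.691, -0.686, 0.156]
ft_force: [-1.8, 0.4, -0.0]
grip_width: 0.0391
```

```bash
python3 -c "
from h import *
go(.5346,-.0648,.057,-63.7)
snap('wrist','w6',scale=1.4)
a=np.radians(26.3)
it=[(bracket(-1),(.531,-.0666,.04,a+np.pi),(0,255,255)),([(-.095,.095,-.02,.02,0,.01)],(.5735,-.045,.03,np.radians(26)),(0,0,0))]
overlay('w6','o7',it,160,100,380,350,3)"
```

```text
t 8.65 pos [ 0.53   -0.0623  0.0791] jaw -63.88 go [ 0.18 -0.1  -0.89] turn 0.04 grip 0.0391 F [-1.8  0.4 -0. ] q6 0.79
```

View pics/o7.png

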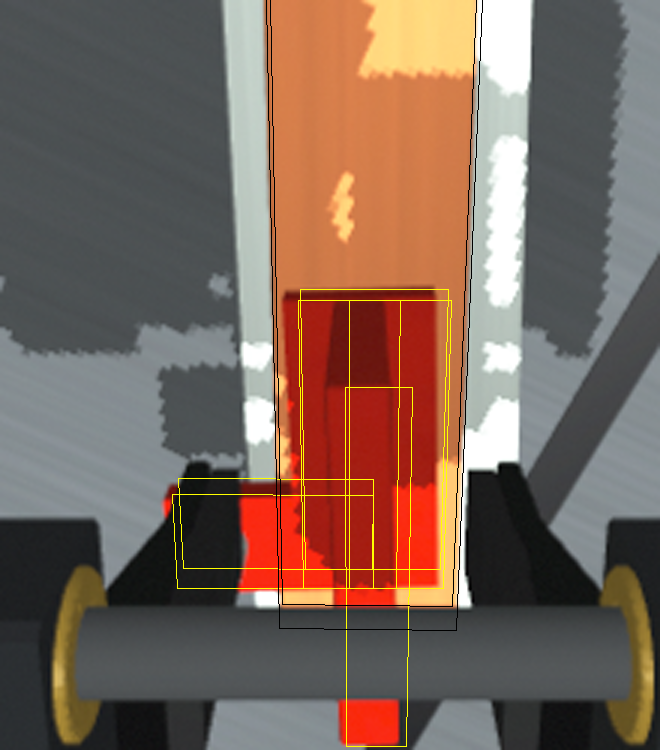

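The picture was taken while the arm was still settling. The web lies near the jaw middle. I'll descend, settle, and then close for longer this time.

Call:
arm_command(
  plan=[
    [[0, 0.05, -0.5], 0],
    [[0, 0.05, -0.9], 0],
    [[0, 0.05, -0.9], 0],
    [[0, 0.05, -0.9], 0],
  ],
)

```text
time: 9.1
position: [0.5352, -0.0607, 0.0621]
tool_rot: [0.161, -0.688, 0.689, -0.161]
ft_force: [-0.3, -0.7, 0.9]
grip_width: 0.039
```

```bash
python3 -c "
from h import *
go(.5333,-.0621,.057,-63.7)"
```

```text
t 9.1 pos [ 0.5352 -0.0607  0.0621] jaw -63.66 go [-0.08 -0.06 -0.2 ] turn -0.01 grip 0.039 F [-0.3 -0.7  0.9] q6 0.79
```

Call:
arm_command(
  plan=[
    [[-0.05, -0.05, -0.15], 0],
    [[-0.05, -0.05, -0.15], 0],
    [[-0.05, -0.05, -0.15], 0],
    [[-0.05, -0.05, -0.15], 0],
    [[-0.05, -0.05, -0.15], 0],
  ],
  fingers=-1,
  force=40,
)

```text
time: 9.6
position: [0.5338, -0.0625, 0.0582]
tool_rot: [0.161, -0.689, 0.689, -0.161]
ft_force: [0.2, -0.0, 1.3]
grip_width: 0.0098
```

Call:
arm_command(
  plan=[
    [[0, 0, 0], 0],
    [[0, 0, 0], 0],
    [[0, 0, 0], 0],
  ],
)

```text
time: 9.9
position: [0.5338, -0.0625, 0.0582]
tool_rot: [0.161, -0.689, 0.689, -0.161]
ft_force: [-0.3, 1.0, 2.4]
grip_width: 0.0096
```

Call:
arm_command(
  plan=[
    [[0, 0, 0.5], 0],
    [[0, 0, 1.5], 0],
    [[0, 0, 3], 0],
    [[0, 0, 4.5], 0],
    [[0, 0, 5], 0],
  ],
)

```text
time: 10.4
position: [0.5356, -0.063, 0.1867]
tool_rot: [0.159, -0.687, 0.69, -0.163]
ft_force: [0.6, 0.2, -3.9]
grip_width: 0.0098
```

```bash
python3 -c "
from h import *
go(.4247,.32,.19,-63.7)
snap('scene','s7',(150,120,330,260),4); snap('wrist','w7',scale=1.4)"
```

```text
t 10.4 pos [ 0.5356 -0.063   0.1867] jaw -63.71 go [-4.44 15.32  0.13] turn 0.0 grip 0.0098 F [ 0.6  0.2 -3.9] q6 0.79
```

View pics/s7.png

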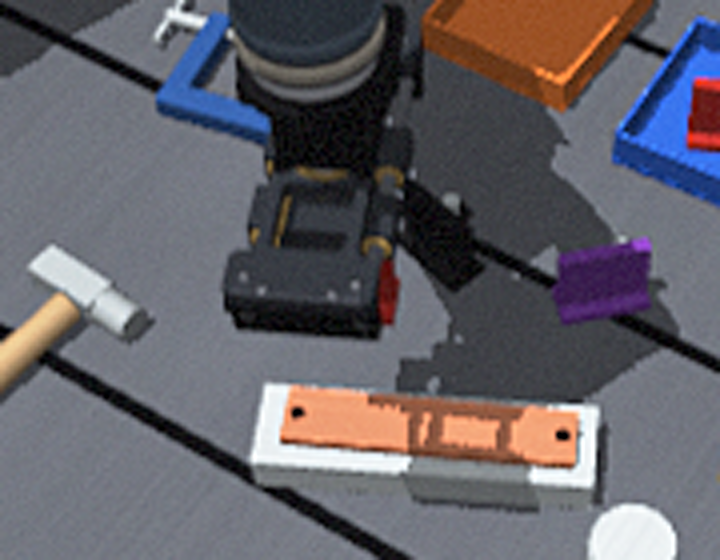

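View pics/w7.png

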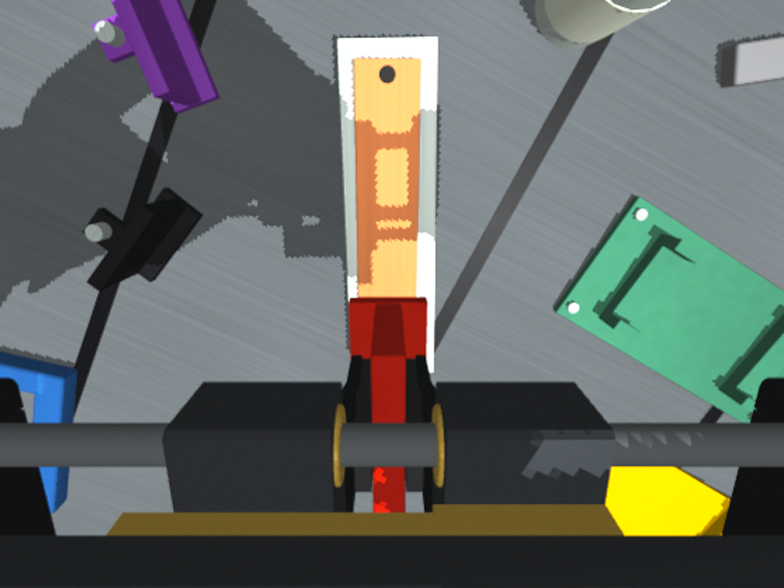

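The bracket is held firmly at 9.8 mm and its foot is just below the fingertips. The strap is still in place. Next, the orange bin.

Call:
arm_command(
  plan=[
    [[-0.3, 1.3, 0], 0],
    [[-0.8, 3.0, 0], 0],
    [[-1.2, 4.8, 0], 0],
    [[-1.7, 6.7, 0], 0],
    [[-2.2, 8.6, 0], 0],
  ],
)

```text
time: 11.0
position: [0.4764, 0.1538, 0.1806]
tool_rot: [-0.162, 0.689, -0.688, 0.159]
ft_force: [0.5, 0.4, -3.2]
grip_width: 0.0099
```

Call:
arm_command(
  plan=[
    [[-0.5, 1.9, 0], 0],
    [[-0.9, 3.7, 0], 0],
    [[-1.3, 5.5, 0], 0],
    [[-1.7, 6.7, 0], 0],
    [[-1.8, 7.1, -0.8], 0],
  ],
)

```text
time: 11.5
position: [0.4327, 0.3335, 0.1624]
tool_rot: [-0.161, 0.689, -0.688, 0.163]
ft_force: [1.2, -0.4, -3.5]
grip_width: 0.0096
```

Call:
arm_command(
  plan=[
    [[0, 0, -1.2], 0],
    [[0, 0, -2.5], 0],
    [[0, 0, -3.5], 0],
    [[0, 0, -4], 0],
    [[0, 0, -4], 0],
  ],
)

```text
time: 12.0
position: [0.4314, 0.3288, 0.0599]
tool_rot: [0.163, -0.688, 0.689, -0.158]
ft_force: [-1.0, 0.3, -4.2]
grip_width: 0.0096
```

```bash
python3 -c "
from h import *
go(.4335,.331,.022,-63.7)
snap('wrist','w8',scale=1.4)"
```

```text
t 12.0 pos [0.4314 0.3288 0.0599] jaw -63.73 go [ 0.09  0.09 -1.52] turn 0.01 grip 0.0096 F [-1.   0.3 -4.2] q6 1.56
```

View pics/w8.png

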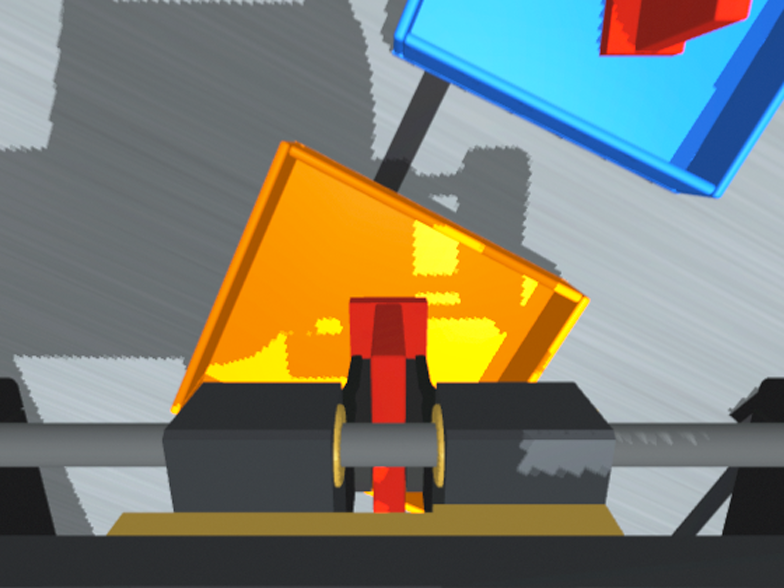

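Call:
arm_command(
  plan=[
    [[0, 0, -0.7], 0],
    [[0, 0, -1.1], 0],
    [[0, 0, -1.3], 0],
    [[0, 0, -1.3], 0],
  ],
)

```text
time: 12.45
position: [0.4336, 0.3299, 0.0305]
tool_rot: [0.161, -0.689, 0.689, -0.161]
ft_force: [-0.2, 1.1, -3.7]
grip_width: 0.0095
```

Call:
arm_command(
  plan=[
    [[0, 0, -0.08], 0],
    [[0, 0, -0.14], 0],
    [[0, 0, -0.14], 0],
  ],
)

```text
time: 12.75
position: [0.4339, 0.3301, 0.0272]
tool_rot: [-0.161, 0.689, -0.689, 0.161]
ft_force: [-0.1, -0.2, -2.6]
grip_width: 0.0096
```

Call:
arm_command(
  plan=[
    [[0, 0, -0.08], 0],
    [[0, 0, -0.14], 0],
    [[0, 0, -0.14], 0],
  ],
)

```text
time: 13.05
position: [0.4335, 0.33, 0.0233]
tool_rot: [0.161, -0.689, 0.689, -0.161]
ft_force: [0.2, 0.3, -3.2]
grip_width: 0.0095
```

Call:
arm_command(
  plan=[
    [[0, 0, -0.05], 0],
    [[0, 0, -0.1], 0],
    [[0, 0, -0.1], 0],
  ],
)

```text
time: 13.35
position: [0.4338, 0.3301, 0.0222]
tool_rot: [-0.161, 0.689, -0.689, 0.161]
ft_force: [-2.0, -1.7, 5.9]
grip_width: 0.0099
```

Contact. Releasing.

Call:
arm_command(
  plan=[
    [[0, 0, 0], 0],
    [[0, 0, 0], 0],
    [[0, 0, 0], 0],
    [[0, 0, 0], 0],
    [[0, 0, 0], 0],
  ],
  fingers=-0.1,
)

```text
time: 13.85
position: [0.4337, 0.33, 0.0209]
tool_rot: [0.161, -0.689, 0.689, -0.161]
ft_force: [0.6, 0.9, 0.3]
grip_width: 0.0371
```

Call:
arm_command(
  plan=[
    [[0, 0, 1], 0],
    [[0, 0, 2.5], 0],
    [[0, 0, 4], 0],
    [[0, 0, 5.5], 0],
    [[0, 0, 6], 0],
  ],
)

```text
time: 14.35
position: [0.4357, 0.3311, 0.1747]
tool_rot: [-0.158, 0.689, -0.688, 0.163]
ft_force: [1.6, 0.2, -0.5]
grip_width: 0.0392
```

```bash
python3 -c "
from h import *
go(.5735,-.045,.19,-64)
snap('scene','s9',(220,90,420,240),4)"
```

```text
t 14.35 pos [0.4357 0.3311 0.1747] jaw -63.71 go [  5.51 -15.04   0.61] turn -0.06 grip 0.0392 F [ 1.6  0.2 -0.5] q6 1.56
```

View pics/s9.png

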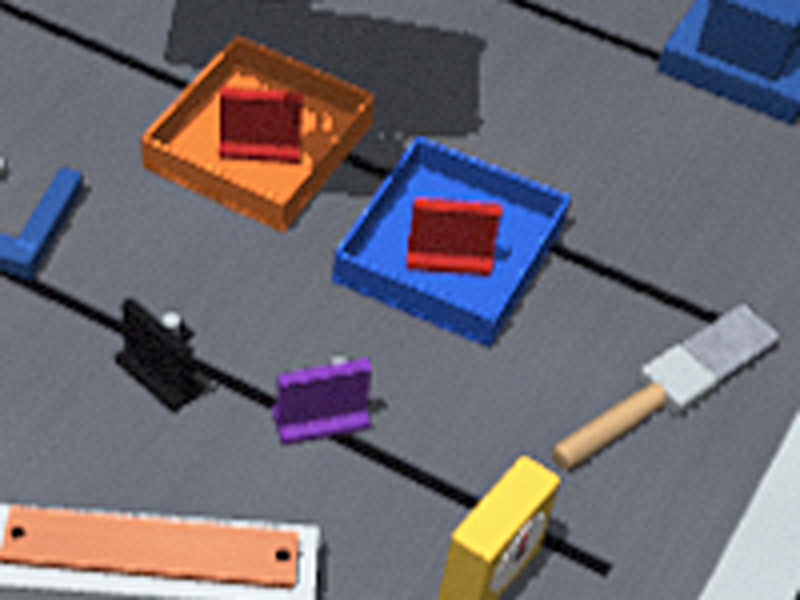

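Both brackets stand in their bins. The arm is clear of the stack, so I'll measure the strap holes and edges.

```bash
python3 -c "
from h import *
snap('top','t9',(265,155,365,280),6)"
```

```text
(no output)
```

View pics/t9.png

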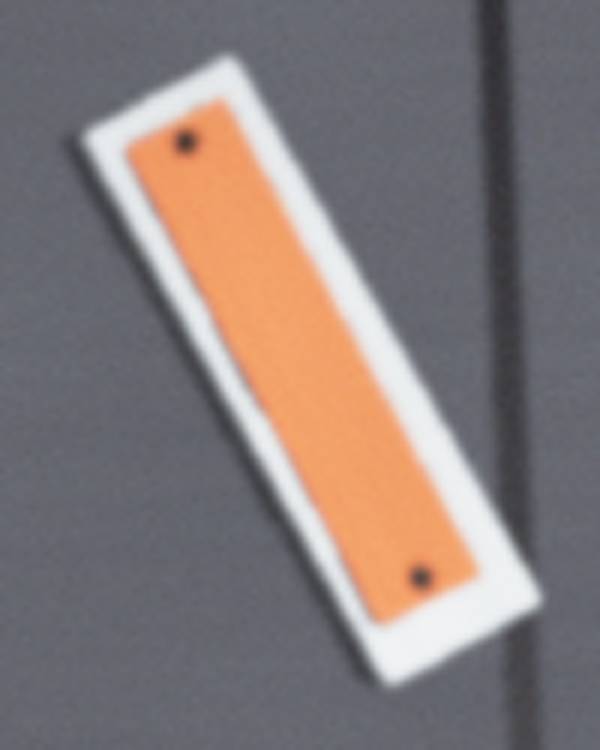

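Call:
arm_command(
  plan=[
    [[5.5, -14.9, 0.6], 0],
    [[5.5, -14.9, 0.6], 0],
    [[5.5, -14.9, 0.6], 0],
    [[5.5, -14.9, 0.6], 0],
    [[5.5, -14.9, 0.6], 0],
  ],
  fingers=0.65,
)

```text
time: 14.95
position: [0.5191, 0.0938, 0.1781]
tool_rot: [-0.162, 0.689, -0.688, 0.159]
ft_force: [1.5, 0.1, 0.9]
grip_width: 0.069
```

```bash
python3 -c "
from h import *
go(.5735,-.045,.19,-64)
h=[w('t9',265+u/6,155+v/6,.04)[:2] for u,v in ((184,145),(421,577))]; print(h,sum(h)/2,np.degrees(np.arctan2(*(h[0]-h[1])[::-1])))"
```

```text
t 14.95 pos [0.5191 0.0938 0.1781] jaw -63.72 go [ 2.18 -5.55  0.48] turn -0.06 grip 0.069 F [1.5 0.1 0.9] q6 1.08
[array([ 0.64936049, -0.00370477]), array([ 0.4965011 , -0.08059742])] [ 0.57293079 -0.0421511 ] 26.70370540284056
```

Call:
arm_command(
  plan=[
    [[2.2, -5.5, 0], 0],
    [[2.2, -5.5, 0], 0],
    [[2.2, -5.5, -1], 0],
    [[2.2, -5.5, -2.5], 0],
    [[2.2, -5.5, -3.8], 0],
  ],
)

```text
time: 15.45
position: [0.5742, -0.0438, 0.0817]
tool_rot: [-0.161, 0.689, -0.688, 0.158]
ft_force: [-0.3, 0.1, -0.6]
grip_width: 0.0716
```

Call:
arm_command(
  plan=[
    [[0, 0, -0.4], 0],
    [[0, 0, -0.4], 0],
    [[0, 0, -0.4], 0],
    [[0, 0, -0.4], 0],
  ],
)

```text
time: 15.85
position: [0.5763, -0.0416, 0.0768]
tool_rot: [0.16, -0.688, 0.689, -0.162]
ft_force: [-0.6, -0.3, 0.1]
grip_width: 0.0715
```

```bash
python3 -c "
from h import *
go(.5733,-.0437,.034,-63.7)
snap('wrist','w10',scale=1.4)
it=[([(-.095,.095,-.02,.02,0,.01)],(.5733,-.0437,.03,np.radians(26.3)),(0,0,0)),([(-.11,.11,-.03,.03,0,.03)],(.5725,-.0445,0,np.radians(27)),(255,0,0))]
overlay('w10','o10',it,140,40,400,390,2)"
```

```text
t 15.85 pos [ 0.5763 -0.0416  0.0768] jaw -63.67 go [-0.12 -0.08 -1.71] turn -0.01 grip 0.0715 F [-0.6 -0.3  0.1] q6 0.85
```

View pics/o10.png

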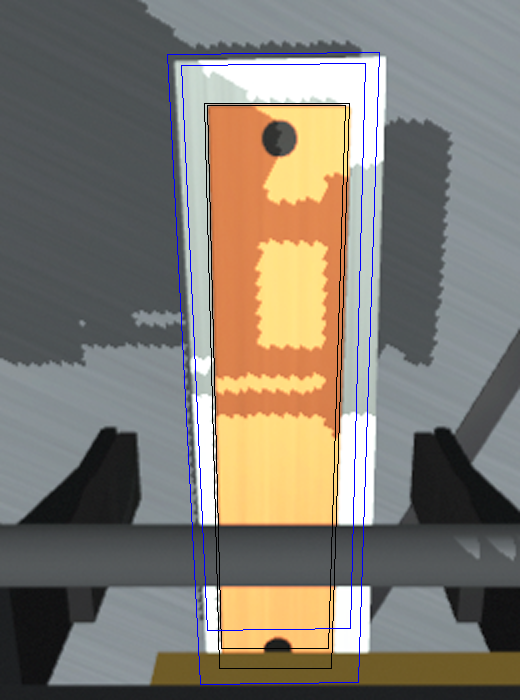

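The strap model fits the wrist view closely. I'll descend to 4 mm above the tube top and grip.

Call:
arm_command(
  plan=[
    [[-0.1, -0.08, -0.8], 0],
    [[-0.1, -0.08, -1.4], 0],
    [[-0.1, -0.08, -1.55], 0],
    [[-0.1, -0.08, -1.55], 0],
  ],
)

```text
time: 16.3
position: [0.573, -0.0437, 0.0372]
tool_rot: [0.161, -0.688, 0.689, -0.161]
ft_force: [-0.1, 0.3, -0.0]
grip_width: 0.0716
```

```bash
python3 -c "
from h import *
go(.5733,-.0437,.034,-63.7)"
```

```text
t 16.3 pos [ 0.573  -0.0437  0.0372] jaw -63.7 go [ 0.01 -0.   -0.13] turn 0.0 grip 0.0716 F [-0.1  0.3 -0. ] q6 0.84
```

Call:
arm_command(
  plan=[
    [[0, 0, -0.15], 0],
    [[0, 0, -0.15], 0],
    [[0, 0, -0.15], 0],
  ],
)

```text
time: 16.6
position: [0.5731, -0.0439, 0.0334]
tool_rot: [0.16, -0.688, 0.689, -0.161]
ft_force: [-0.2, 0.9, -0.8]
grip_width: 0.0718
```

Call:
arm_command(
  plan=[
    [[0, 0, 0], 0],
    [[0, 0, 0], 0],
    [[0, 0, 0], 0],
    [[0, 0, 0], 0],
    [[0, 0, 0], 0],
  ],
  fingers=-1,
  force=40,
)

```text
time: 17.1
position: [0.5729, -0.044, 0.0329]
tool_rot: [0.161, -0.688, 0.689, -0.161]
ft_force: [1.0, -1.1, -0.3]
grip_width: 0.0399
```

Call:
arm_command(
  plan=[
    [[0, 0, 0], 0],
    [[0, 0, 0], 0],
  ],
)

```text
time: 17.3
position: [0.5729, -0.044, 0.0329]
tool_rot: [0.161, -0.688, 0.689, -0.161]
ft_force: [0.2, -0.6, 0.1]
grip_width: 0.0391
```

Call:
arm_command(
  plan=[
    [[0, 0, 0.4], 0],
    [[0, 0, 1.2], 0],
    [[0, 0, 2.5], 0],
    [[0, 0, 4], 0],
    [[0, 0, 5], 0],
  ],
)

```text
time: 17.8
position: [0.5725, -0.0436, 0.1598]
tool_rot: [-0.161, 0.689, -0.689, 0.161]
ft_force: [0.6, -0.6, -5.5]
grip_width: 0.0393
```

Call:
arm_command(
  plan=[
    [[0, -0.8, 0.3], 0],
    [[0, -2.2, 0.5], 1],
    [[0.2, -3.8, 0.5], 2.5],
    [[0.5, -5.4, 0.5], 4],
    [[0.8, -6.9, 0.5], 5.5],
  ],
)

```text
time: 18.3
position: [0.5916, -0.2171, 0.1699]
tool_rot: [-0.322, 0.631, -0.629, 0.321]
ft_force: [1.7, 1.2, -5.2]
grip_width: 0.0394
```

Call:
arm_command(
  plan=[
    [[0.2, -1.5, 0], 1.6],
    [[0.4, -2.4, 0], 3.2],
    [[0.5, -3.0, 0], 4.8],
    [[0.5, -3.0, 0], 6.2],
    [[0.5, -3.0, 0], 6.5],
  ],
)

```text
time: 18.8
position: [0.6038, -0.291, 0.1692]
tool_rot: [-0.484, 0.517, -0.515, 0.483]
ft_force: [0.2, 1.1, -5.4]
grip_width: 0.0397
```

Call:
arm_command(
  plan=[
    [[0, 0, 0], 0],
    [[0, 0, 0], 0],
    [[0, 0, 0], 0],
  ],
)

```text
time: 19.1
position: [0.6051, -0.2906, 0.1704]
tool_rot: [-0.483, 0.516, -0.516, 0.483]
ft_force: [0.2, -0.4, -4.9]
grip_width: 0.0394
```

```bash
python3 -c "
from h import *
go(.6069,-.292,.17,-3.7)
snap('wrist','w11',scale=1.4);snap('top','t11',(340,150,540,320),4)"
```

```text
t 19.1 pos [ 0.6051 -0.2906  0.1704] jaw -3.74 go [ 0.07 -0.06 -0.01] turn 0.01 grip 0.0394 F [ 0.2 -0.4 -4.9] q6 -0.55
```

View pics/w11.png

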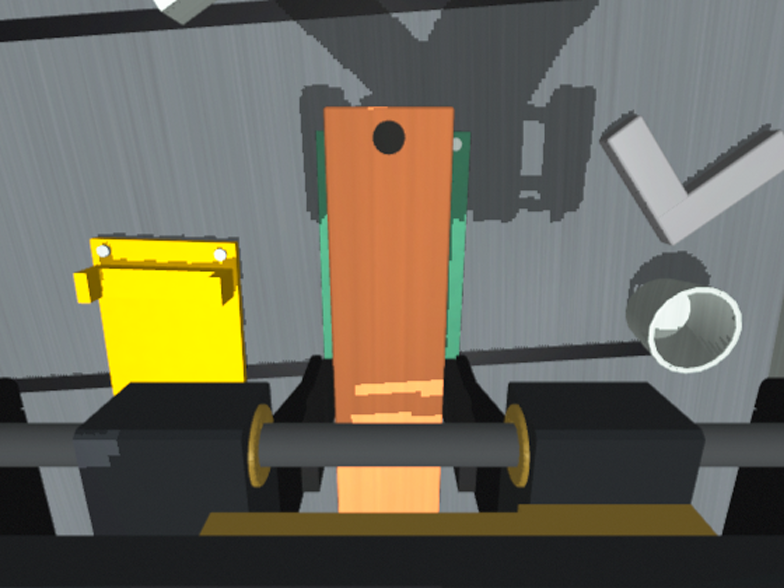

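View pics/t11.png

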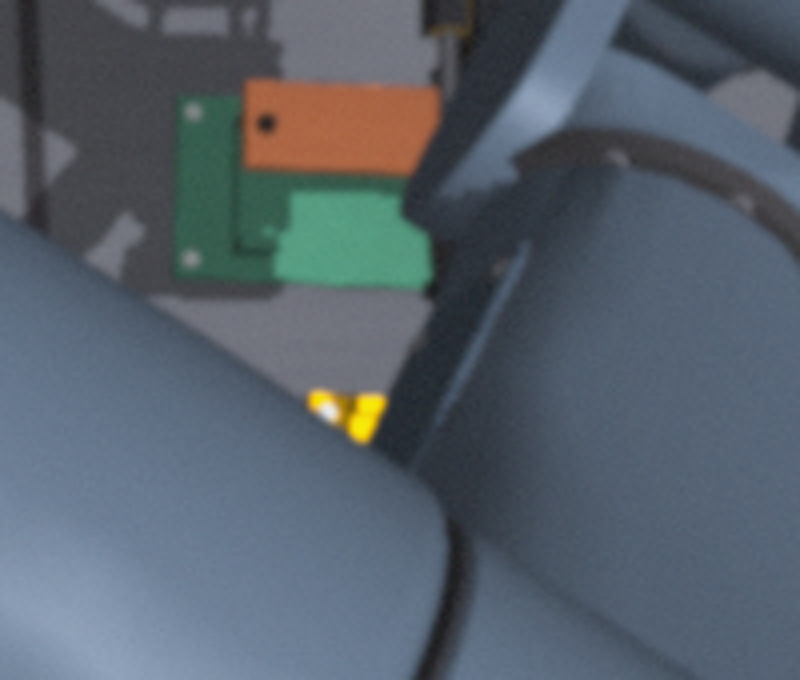

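The strap lies over the green cradle. I'll overlay the cradle and strap models to refine the position.

```bash
cat >> h.py <<'E'
def cradle(bx,inn):
    b=[(-.1,.1,-.05,.05,0,.008)]
    for s in(-1,1):
        b+= [(s*bx-.01,s*bx+.01,-inn/2,inn/2,.008,.02)]
        for k in(-1,1): b+=[(s*bx-.01,s*bx+.01,min(k*inn/2,k*(inn/2+.006)),max(k*inn/2,k*(inn/2+.006)),.02,.034)]
    return b
E
python3 -c "
from h import *
print(np.load('pics/w11.npz')['R'].round(3)[2])
it=[(cradle(.06,.058),(.6069,-.292,0,np.radians(86.35)),(0,0,255)),([(-.095,.095,-.02,.02,0,.01)],(.6055,-.2906,.167,np.radians(86.3)),(255,0,0))]
overlay('w11','o11',it,160,40,400,390,2.2)"
```

```text
[-0.019 -0.295 -0.955]
```

View pics/o11.png

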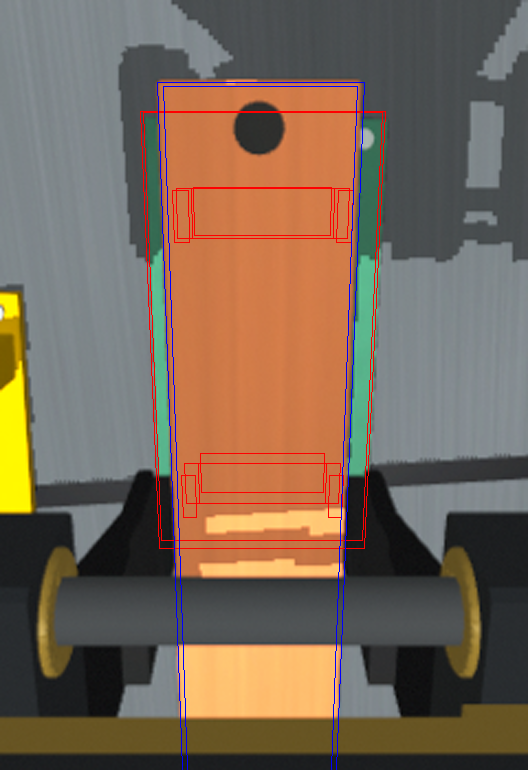

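Models agree within about 2 mm. I'll correct by (+0.07, −0.06) and lower.

Call:
arm_command(
  plan=[
    [[0.07, -0.07, -1], 0],
    [[0.07, -0.07, -2.4], 0],
    [[0.07, -0.07, -3.6], 0],
    [[0.07, -0.07, -4.3], 0],
    [[0.07, -0.07, -4.3], 0],
  ],
)

```text
time: 19.7
position: [0.6048, -0.2914, 0.0596]
tool_rot: [-0.484, 0.519, -0.513, 0.483]
ft_force: [-1.2, 1.1, -6.2]
grip_width: 0.0395
```

Call:
arm_command(
  plan=[
    [[0, 0, -0.2], 0],
    [[0, 0, -0.4], 0],
    [[0, 0, -0.4], 0],
  ],
)

```text
time: 20.0
position: [0.6073, -0.2933, 0.0536]
tool_rot: [0.483, -0.516, 0.516, -0.484]
ft_force: [0.3, 0.4, -6.0]
grip_width: 0.0393
```

```bash
python3 -c "
from h import *
go(.607,-.2925,.0229,-3.7)
snap('scene','s12',(130,250,300,390),4.5)
snap('wrist','w12',(140,40,420,390),1.7)"
```

```text
t 20.0 pos [ 0.6073 -0.2933  0.0536] jaw -3.73 go [-0.01  0.03 -1.23] turn 0.01 grip 0.0393 F [ 0.3  0.4 -6. ] q6 -0.55
```

View pics/s12.png

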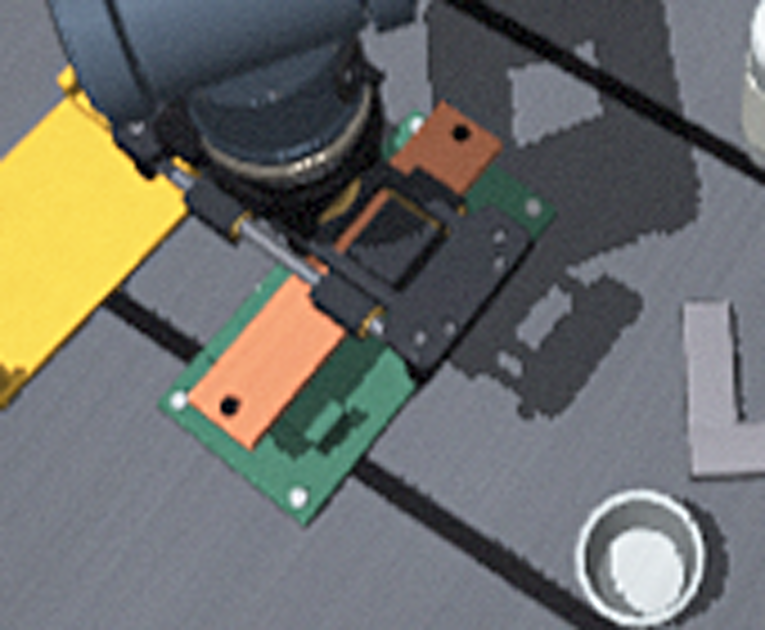

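View pics/w12.png

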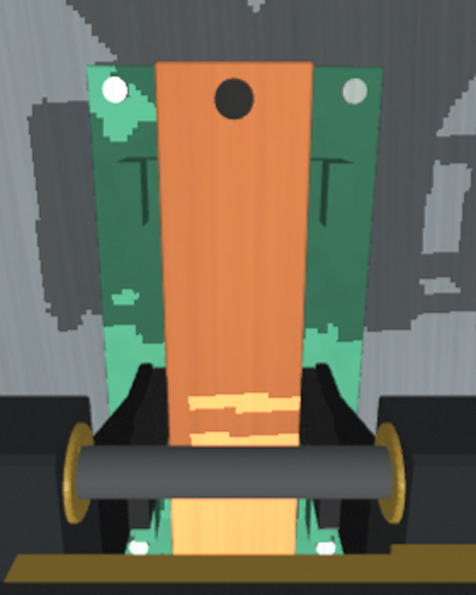

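The strap is centred between the cheeks. I'll lower it to contact.

Call:
arm_command(
  plan=[
    [[0, 0.02, -0.5], 0],
    [[0, 0.02, -0.9], 0],
    [[0, 0.02, -1.1], 0],
    [[0, 0.02, -1.1], 0],
  ],
)

```text
time: 20.5
position: [0.6062, -0.292, 0.0239]
tool_rot: [-0.484, 0.517, -0.515, 0.483]
ft_force: [0.9, -0.4, -5.8]
grip_width: 0.0393
```

Call:
arm_command(
  plan=[
    [[0, 0, -0.06], 0],
    [[0, 0, -0.1], 0],
    [[0, 0, -0.1], 0],
  ],
)

```text
time: 20.8
position: [0.6071, -0.2927, 0.0231]
tool_rot: [0.483, -0.516, 0.516, -0.484]
ft_force: [-0.1, 0.4, -6.5]
grip_width: 0.0394
```

Call:
arm_command(
  plan=[
    [[0, 0, -0.05], 0],
    [[0, 0, -0.08], 0],
    [[0, 0, -0.08], 0],
  ],
)

```text
time: 21.1
position: [0.6072, -0.2927, 0.0229]
tool_rot: [0.484, -0.516, 0.516, -0.484]
ft_force: [-3.0, 1.7, 4.6]
grip_width: 0.0397
```

Call:
arm_command(
  plan=[
    [[0, 0, -0.04], 0],
    [[0, 0, -0.04], 0],
  ],
)

```text
time: 21.3
position: [0.6072, -0.2927, 0.0229]
tool_rot: [0.484, -0.516, 0.516, -0.484]
ft_force: [-4.3, 2.5, 9.7]
grip_width: 0.0394
```

Call:
arm_command(
  plan=[
    [[0, 0, 0.06], 0],
    [[0, 0, 0.06], 0],
    [[0, 0, 0.06], 0],
    [[0, 0, 0.06], 0],
    [[0, 0, 0.06], 0],
  ],
  fingers=0.5,
)

```text
time: 21.8
position: [0.6071, -0.2926, 0.0212]
tool_rot: [0.483, -0.516, 0.516, -0.484]
ft_force: [0.5, -0.4, 0.2]
grip_width: 0.0638
```

Call:
arm_command(
  plan=[
    [[0, 0, 1], 0],
    [[0, 0, 2.5], 0],
    [[0, 0, 4], 0],
    [[0, 0, 5.5], 0],
    [[0, 0, 6], 0],
  ],
)

```text
time: 22.3
position: [0.6092, -0.294, 0.176]
tool_rot: [0.483, -0.513, 0.519, -0.484]
ft_force: [0.3, 0.3, 0.1]
grip_width: 0.0654
```

Call:
arm_command(
  plan=[
    [[-1.35, 9.8, 0], -12],
    [[-1.35, 9.8, 0], -12],
    [[-1.35, 9.8, 0], -12],
    [[-1.35, 9.8, 0], -12],
    [[-1.35, 9.8, 0], -12],
  ],
  fingers=1,
)

```text
time: 22.8
position: [0.5722, -0.0468, 0.1704]
tool_rot: [-0.261, 0.658, -0.657, 0.261]
ft_force: [0.8, -0.1, -0.1]
grip_width: 0.086
```

```bash
python3 -c "
from h import *
go(.5735,-.047,.17,-63.0)
snap('scene','s13',(130,220,310,390),4)
it=[(cradle(.06,.058),(.6069,-.292,0,np.radians(86.35)),(0,0,255)),([(-.095,.095,-.02,.02,0,.01)],(.6069,-.292,.02,np.radians(86.3)),(255,0,0))]
overlay('s13','o13',it,130,220,310,390,4)"
```

```text
t 22.8 pos [ 0.5722 -0.0468  0.1704] jaw -46.68 go [ 0.05 -0.01 -0.02] turn -3.26 grip 0.086 F [ 0.8 -0.1 -0.1] q6 0.54
```

View pics/s13.png

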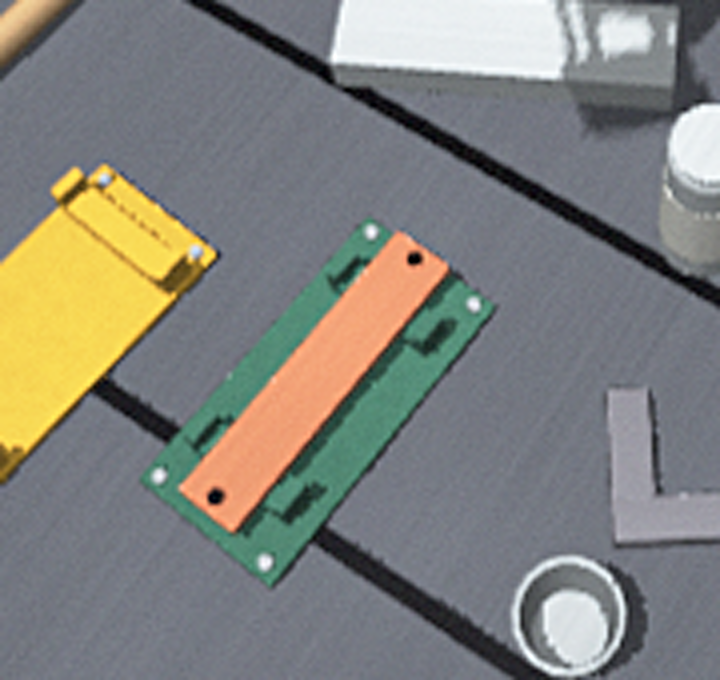

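The strap lies flat and centred in the green cradle. I'll finish the turn over the tube and check its pose.

Call:
arm_command(
  plan=[
    [[0, 0, -1], -1.6],
    [[0, 0, -2.2], -3.2],
    [[0, 0, -3], -3.3],
    [[0, 0, -3], -3.3],
    [[0, 0, -3], -3.3],
  ],
)

```text
time: 23.35
position: [0.5732, -0.0489, 0.0958]
tool_rot: [-0.167, 0.688, -0.687, 0.166]
ft_force: [-0.3, -0.2, 0.4]
grip_width: 0.0874
```

```bash
python3 -c "
from h import *
go(.5735,-.047,.012,-63.0)
snap('wrist','w14')
it=[([(-.11,.11,-.03,.03,0,.03)],(.5735,-.047,0,np.radians(27)),(255,0,0))]
overlay('w14','o14',it,120,20,420,390,2)"
```

```text
t 23.35 pos [ 0.5732 -0.0489  0.0958] jaw -62.78 go [ 0.01  0.08 -3.35] turn -0.04 grip 0.0874 F [-0.3 -0.2  0.4] q6 0.82
```

View pics/o14.png

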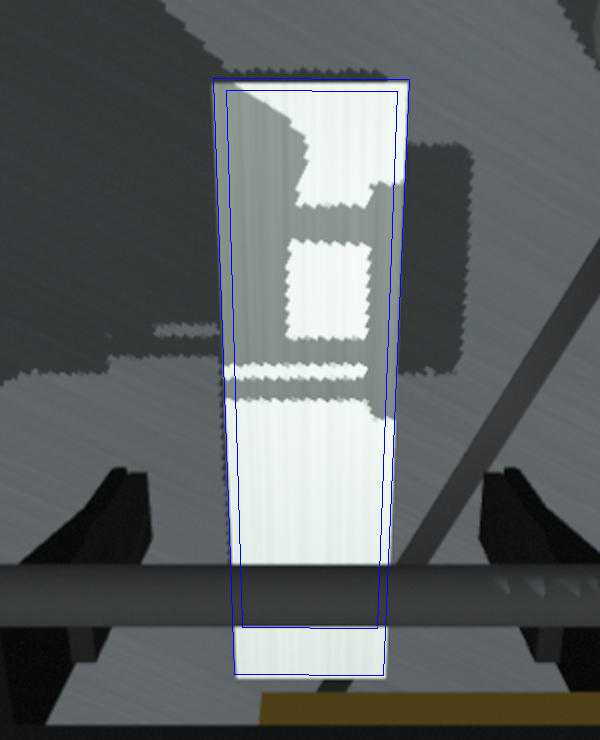

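The tube model fits to about 1 mm. Descending.

Call:
arm_command(
  plan=[
    [[0, 0.07, -1], 0],
    [[0, 0.07, -2], 0],
    [[0, 0.07, -2.8], 0],
    [[0, 0.07, -3.2], 0],
    [[0, 0.07, -3.2], 0],
  ],
)

```text
time: 23.9
position: [0.5734, -0.0472, 0.0161]
tool_rot: [-0.166, 0.687, -0.687, 0.166]
ft_force: [0.3, -0.2, -0.5]
grip_width: 0.087
```

Call:
arm_command(
  plan=[
    [[0, 0, -0.1], 0],
    [[0, 0, -0.1], 0],
    [[0, 0, -0.1], 0],
  ],
)

```text
time: 24.2
position: [0.5742, -0.0473, 0.0149]
tool_rot: [0.166, -0.687, 0.688, -0.167]
ft_force: [-0.6, -0.1, -0.3]
grip_width: 0.0872
```

```bash
python3 -c "
from h import *
go(.5735,-.047,.007,-63.0)"
```

```text
t 24.2 pos [ 0.5742 -0.0473  0.0149] jaw -62.81 go [-0.03  0.01 -0.32] turn -0.04 grip 0.0872 F [-0.6 -0.1 -0.3] q6 0.82
```

Call:
arm_command(
  plan=[
    [[0, 0, -0.25], 0],
    [[0, 0, -0.25], 0],
    [[0, 0, -0.25], 0],
  ],
)

```text
time: 24.5
position: [0.5732, -0.047, 0.0075]
tool_rot: [-0.166, 0.687, -0.687, 0.166]
ft_force: [-0.2, 0.5, 0.3]
grip_width: 0.0871
```

Call:
arm_command(
  plan=[
    [[0, 0, 0], 0],
    [[0, 0, 0], 0],
    [[0, 0, 0], 0],
    [[0, 0, 0], 0],
    [[0, 0, 0], 0],
  ],
  fingers=-1,
  force=45,
)

```text
time: 25.0
position: [0.5733, -0.047, 0.0077]
tool_rot: [-0.166, 0.687, -0.687, 0.166]
ft_force: [0.1, -0.0, -0.2]
grip_width: 0.0598
```

Call:
arm_command(
  plan=[
    [[0, 0, 0], 0],
    [[0, 0, 0], 0],
  ],
)

```text
time: 25.2
position: [0.5734, -0.047, 0.0077]
tool_rot: [-0.166, 0.687, -0.687, 0.166]
ft_force: [0.4, 0.0, 1.2]
grip_width: 0.0597
```

Call:
arm_command(
  plan=[
    [[0, 0, 0.4], 0],
    [[0, 0, 1.2], 0],
    [[0, 0, 2.5], 0],
    [[0, 0, 4], 0],
    [[0, 0, 5.2], 0],
  ],
)

```text
time: 25.7
position: [0.5726, -0.0469, 0.1387]
tool_rot: [-0.167, 0.687, -0.687, 0.166]
ft_force: [0.4, -0.7, -7.2]
grip_width: 0.06
```

Call:
arm_command(
  plan=[
    [[-0.3, -0.8, 0.4], 0],
    [[-0.9, -2.1, 0.8], 1],
    [[-1.5, -3.6, 0.8], 2.4],
    [[-2.2, -5.2, 0.8], 4],
    [[-2.9, -6.8, 0.8], 5.6],
  ],
)

```text
time: 26.2
position: [0.4991, -0.2174, 0.1572]
tool_rot: [-0.33, 0.626, -0.625, 0.329]
ft_force: [1.1, -0.5, -7.8]
grip_width: 0.0598
```

Call:
arm_command(
  plan=[
    [[-0.7, -1.6, 0], 1.6],
    [[-1.4, -3.2, 0], 3.2],
    [[-2.0, -4.5, 0], 4.8],
    [[-2.4, -5.4, 0], 5.8],
    [[-2.4, -5.4, 0], 5.9],
  ],
)

```text
time: 26.7
position: [0.439, -0.3555, 0.1572]
tool_rot: [0.476, -0.523, 0.524, -0.475]
ft_force: [0.5, -0.3, -7.3]
grip_width: 0.0595
```

Call:
arm_command(
  plan=[
    [[0, 0, 0], 0],
    [[0, 0, 0], 0],
    [[0, 0, 0], 0],
  ],
)

```text
time: 27.0
position: [0.441, -0.3504, 0.1573]
tool_rot: [-0.476, 0.523, -0.522, 0.477]
ft_force: [0.1, 0.4, -6.7]
grip_width: 0.0598
```

```bash
python3 -c "
from h import *
go(.4415,-.3523,.12,-5.4)
snap('wrist','w15')
it=[(cradle(.072,.078),(.4415,-.3523,0,np.radians(84.6)),(0,0,255))]
overlay('w15','o15',it,120,20,420,390,2)"
```

```text
t 27.0 pos [ 0.441  -0.3504  0.1573] jaw -5.27 go [ 0.02 -0.08 -1.49] turn -0.03 grip 0.0598 F [ 0.1  0.4 -6.7] q6 -0.78
```

View pics/o15.png

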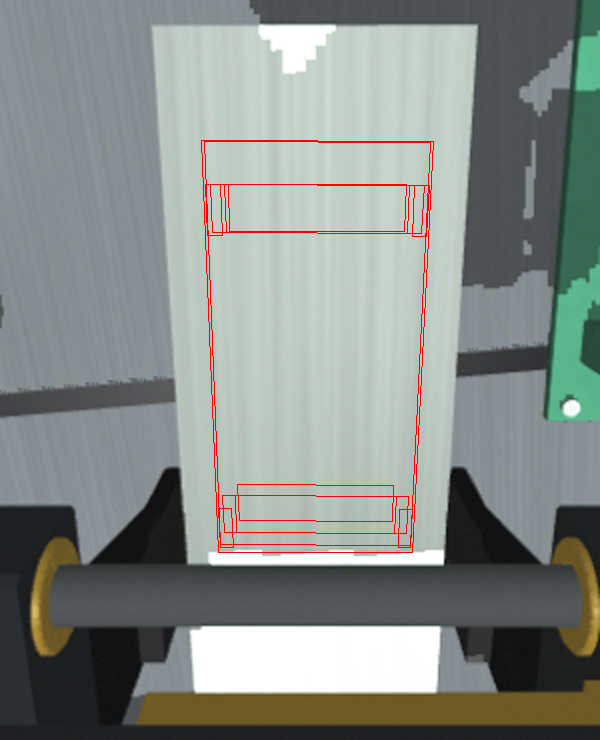

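The tube hides the cradle here. I'll cross-check the yellow pose in the earlier wrist image and lower part way.

Call:
arm_command(
  plan=[
    [[0.02, -0.08, -1], 0],
    [[0.02, -0.08, -2.2], 0],
    [[0.02, -0.08, -3.2], 0],
    [[0.02, -0.08, -3.8], 0],
    [[0.02, -0.08, -3.8], 0],
  ],
)

```text
time: 27.55
position: [0.4407, -0.3519, 0.0605]
tool_rot: [-0.476, 0.524, -0.52, 0.477]
ft_force: [-0.1, 1.0, -6.8]
grip_width: 0.0594
```

Call:
arm_command(
  plan=[
    [[0, 0, 0], 0],
    [[0, 0, 0], 0],
    [[0, 0, 0], 0],
  ],
)

```text
time: 27.85
position: [0.4423, -0.3546, 0.064]
tool_rot: [0.476, -0.522, 0.524, -0.476]
ft_force: [0.0, -0.1, -6.7]
grip_width: 0.0597
```

```bash
python3 -c "
from h import *
go(.4415,-.3523,.0277,-5.4)
snap('wrist','w16')
p=st()[0]['position']
it=[(cradle(.072,.078),(.4415,-.3523,0,np.radians(84.6)),(0,0,255)),([(-.11,.11,-.03,.03,0,.03)],(p[0],p[1],p[2]-.0077,np.radians(84.6)),(255,0,0))]
overlay('w16','o16',it,120,20,420,390,2)
it=it[:1]
overlay('w11','o17',it,40,150,190,290,4)
"
```

```text
t 27.85 pos [ 0.4423 -0.3546  0.064 ] jaw -5.32 go [-0.03  0.09 -1.45] turn -0.02 grip 0.0597 F [ 0.  -0.1 -6.7] q6 -0.78
```

View pics/o16.png

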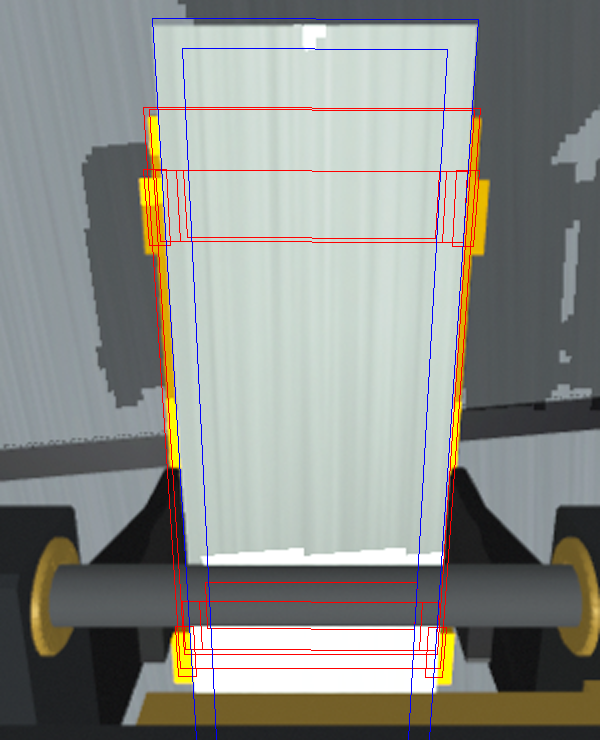

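View pics/o17.png

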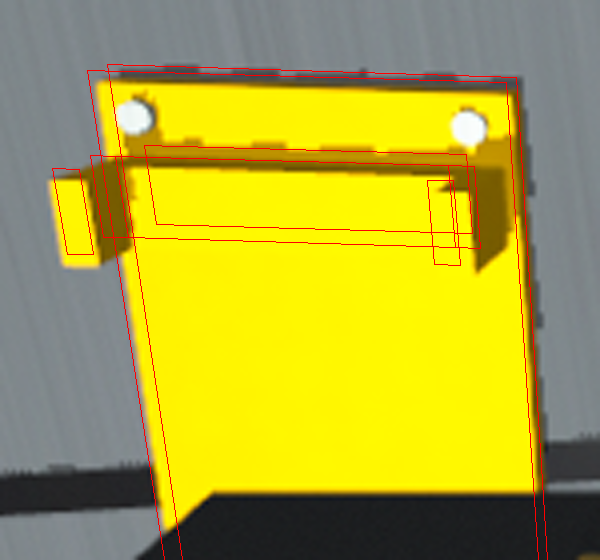

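The cradle is about 2.5 mm toward −y of the top-view estimate, and the TCP already sits there: (0.442, −0.3546). The tube lies between the cheeks at (139–489). Lowering.

Call:
arm_command(
  plan=[
    [[0, 0, -0.5], 0],
    [[0, 0, -1.0], 0],
    [[0, 0, -1.3], 0],
    [[0, 0, -1.3], 0],
  ],
)

```text
time: 28.3
position: [0.4409, -0.3534, 0.0286]
tool_rot: [-0.476, 0.524, -0.522, 0.476]
ft_force: [-0.9, -0.1, -7.2]
grip_width: 0.0596
```

Call:
arm_command(
  plan=[
    [[0, 0, -0.06], 0],
    [[0, 0, -0.1], 0],
    [[0, 0, -0.1], 0],
  ],
)

```text
time: 28.6
position: [0.4416, -0.354, 0.0278]
tool_rot: [0.476, -0.523, 0.523, -0.476]
ft_force: [-1.2, -0.6, -7.0]
grip_width: 0.0598
```

Call:
arm_command(
  plan=[
    [[0, 0, -0.05], 0],
    [[0, 0, -0.08], 0],
    [[0, 0, -0.08], 0],
  ],
)

```text
time: 28.9
position: [0.4416, -0.3541, 0.0277]
tool_rot: [0.476, -0.522, 0.523, -0.476]
ft_force: [-2.1, 2.5, 6.5]
grip_width: 0.0598
```

Call:
arm_command(
  plan=[
    [[0, 0, 0], 0],
    [[0, 0, 0], 0],
    [[0, 0, 0], 0],
    [[0, 0, 0], 0],
    [[0, 0, 0], 0],
  ],
  fingers=0.9,
)

```text
time: 29.4
position: [0.4416, -0.3541, 0.0256]
tool_rot: [0.476, -0.523, 0.523, -0.476]
ft_force: [0.7, 0.3, 0.4]
grip_width: 0.0815
```

Call:
arm_command(
  plan=[
    [[0, 0, 0.5], 0],
    [[0, 0, 1.5], 0],
    [[0, 0, 3], 0],
    [[0, 0, 5], 0],
    [[0, 0, 7], 0],
  ],
)

```text
time: 29.9
position: [0.4411, -0.3534, 0.2027]
tool_rot: [-0.476, 0.523, -0.522, 0.476]
ft_force: [-0.7, -0.1, -0.4]
grip_width: 0.0828
```

Call:
arm_command(
  plan=[
    [[0, 14, 0.5], 0],
    [[0, 14, 0.5], 0],
    [[0, 14, 0.5], 0],
    [[0, 14, 0.5], 0],
    [[0, 14, 0.5], 0],
  ],
)

```text
time: 30.4
position: [0.4411, -0.1023, 0.2106]
tool_rot: [0.476, -0.523, 0.523, -0.476]
ft_force: [1.0, -0.2, -0.3]
grip_width: 0.0818
```

Call:
arm_command(
  plan=[
    [[0, 4, 0], 0],
    [[0, 4, 0], 0],
    [[0, 4, 0], 0],
    [[0, 4, 0], 0],
    [[0, 4, 0], 0],
  ],
)

```text
time: 30.9
position: [0.442, -0.005, 0.2101]
tool_rot: [0.476, -0.522, 0.523, -0.476]
ft_force: [0.9, 1.0, -1.8]
grip_width: 0.0826
```

```bash
python3 -c "
from h import *
go(0,0,0)
snap('scene','s20',scale=1.4);snap('top','t20',scale=1.4)
crop('top20' if 0 else 't20','c20',375,165,525,310,5)"
```

```text
t 30.9 pos [ 0.442  -0.005   0.2101] jaw -5.36 go [-17.68   0.2   -8.4 ] turn 0 grip 0.0826 F [ 0.9  1.  -1.8] q6 -0.17
```

View pics/s20.png

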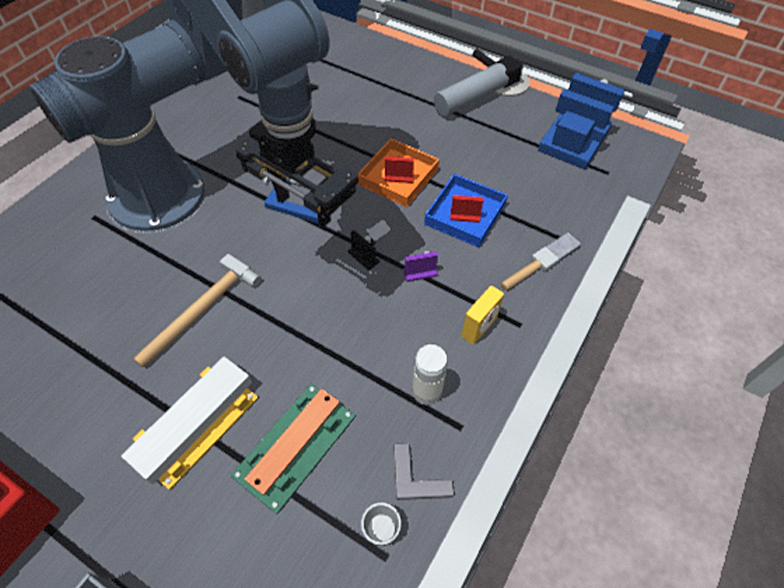

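View pics/c20.png

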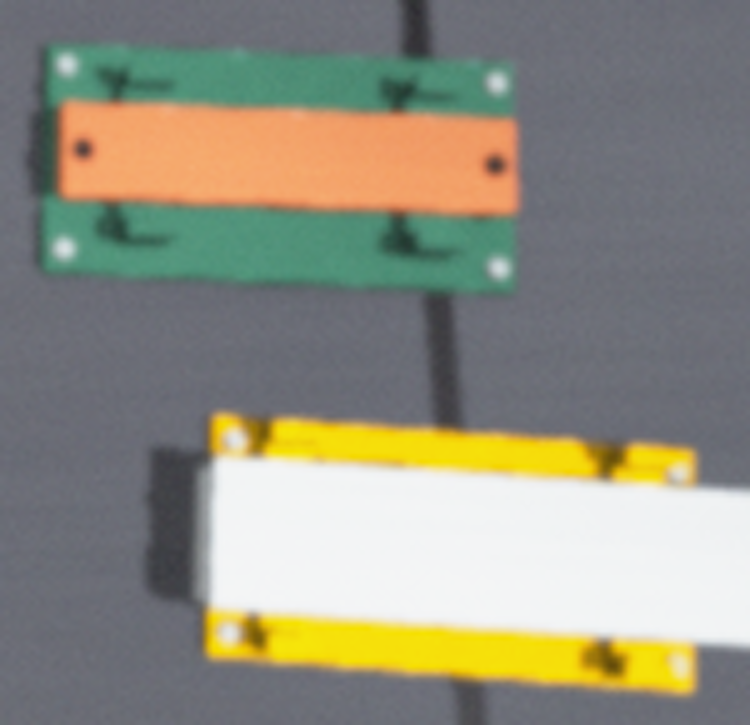

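```bash
python3 -c "
from h import *
crop('t20','c21',405,240,540,310,5.5)
h=[w('t20',375+u/5,165+v/5,.03)[:2] for u,v in ((83,148),(495,164))]; print(sum(h)/2,'vs green .6069 -.292')
it=[(cradle(.072,.078),(.4415,-.3523,0,np.radians(84.6)),(0,0,255)),([(-.11,.11,-.03,.03,0,.03)],(.4415,-.3523,.02,np.radians(84.6)),(255,0,0))]
overlay('t20','o21',it,405,240,540,310,5.5)"
```

```text
[ 0.60743204 -0.29028704] vs green .6069 -.292
```

View pics/o21.png

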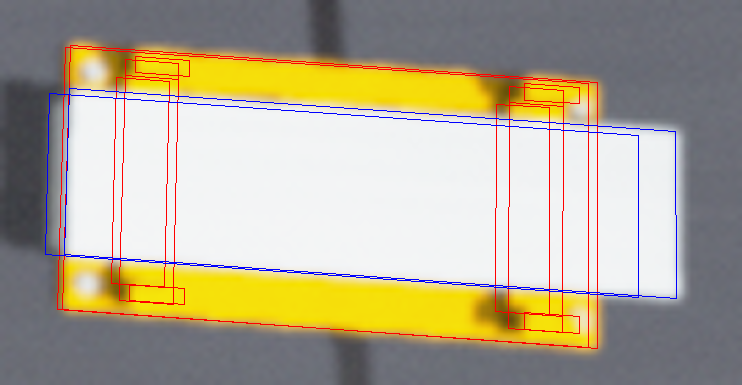

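The tube is centred within about 2 mm and the strap within about 2 mm. The brackets are upright, the can and gauge are undisturbed, and the arm is clear with empty jaws.

```bash
python3 -c "
from rig import hand_in; print(hand_in())"
```

```text
the job is handed in; nothing more can be done
None
```

The stack is apart and everything is in its place. I handed the job in at about 31 s of the 109 s allowed; it returned no verdict.

- **Brackets:** the left-hand bracket stands in the blue bin and the right-hand one in the orange bin. The last scene picture shows both upright and well inside the walls.
- **Strap:** it lies flat in the green cradle. The hole marks in the last top picture put it about 2 mm from centre.
- **Tube:** it lies flat in the yellow cradle, about 2 mm from centre in the top-view overlay.
- **Bystanders:** the can, the gauge and the two look-alikes look unmoved. I checked these by eye only, without measuring.
- **Release:** the gripper ended open and clear of everything.

**What did not go as planned:**
- I started lifting the left bracket before the fingers had fully closed, so it was held only by the top 13 mm or so of its web. It stayed level and was set down normally.
- The cameras disagreed by 2–4 mm. I went by the wrist camera for the final corrections.

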